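Unload the cast fish from a clamped curing jig

TASK

The cast replica fish in the curing jig have set. Flip the jig's toggle clamp open and park its cover plate flush on the pins of the wooden stand, then lay every fish in the white tray, side by side on its floor. When the jig is empty put the cover plate back flush on the jig's pins and flip the clamp shut on it; leave the jars and the cup alone.

Things in the scene. Friction and masses are not known exactly. Their poses are not given: they have to be found in the camera images.
- jig: Fixed aluminium curing jig, 150 (x) x 148 (y) mm; origin under its centre, on the table. Two ledges along x, 22 mm wide, at y = +-63, tops at z = 38; between them a 104 mm wide trough, floor z = 12, open at its x ends. On the ledges stand steel pins at (x,y) = (-50,-63) and (50,63): 8 mm across, 22 mm tall, the top 8 mm tapering to 3 mm across. The toggle clamp is on the +y side.
- clamp (a joint): Toggle clamp hinge, rad. 0 = shut: steel arm level, its rubber foot just above the seated cover at jig x = 0, y = 60 mm. Grows as it opens, to a stop at 2.0: arm up, leaning away to +y, 25 mm clear of the cover's edge. Arm and handle are one rigid 0.17 kg piece, which falls shut below centre (about 1.1) and falls open above it; under 2 N at the knob moves it.
- clamp_knob (a point): Centre of the red ball knob, 28 mm across, on the clamp's handle (10 mm rod), 95 mm from the pivot. Shut, it stands nearly above the pivot, leaning 15 degrees to the jig's -y; opening swings it in the jig's y-z plane over the top towards +y, to 10 degrees below level.
- clamp_pivot (a point): The clamp's hinge axis, parallel to the jig's x axis, at jig (x,y,z) = (0,112,85) mm.
- cover: Loose clear cover plate, 150 (x) x 148 (y) x 10 mm, about 0.35 kg; origin under its centre, z up. Blue grip rib on its top centre: 16 mm wide (x), 60 long (y), top 42 mm above the origin. Two 12 mm holes at (-50,-63) and (50,63) mm fit the pins of jig and stand, also after a half turn. Starts seated on the jig, axes alike: origin 38 mm above the jig's.
- stand: Fixed wooden parking stand, 150 (x) x 148 (y) x 16 mm; origin under its centre on the table. Two steel pins as on the jig, 22 mm tall, on its top at (-50,-63) and (50,63) mm. The cover seated on it has its origin 16 mm above the stand's.
- tray: Fixed white open tray, 180 (x) x 130 (y) x 18 mm outside, walls and floor 4 mm; origin under its centre on the table.
- fish1: Olive-green cast replica fish, loose, some 30 g: the solid part is 24 (x) x 48 (y) x 18 (z) mm, with only a thin tail and nose beyond that along y (head to +y); origin at its middle, 9 mm above what it lies on. May be absent (None). Starts in the jig's trough, lying across it near jig x = -50 mm, under the cover.
- fish2: Olive-green cast replica fish, loose, some 30 g: the solid part is 24 (x) x 48 (y) x 18 (z) mm, with only a thin tail and nose beyond that along y (head to +y); origin at its middle, 9 mm above what it lies on. May be absent (None). Starts in the jig's trough, lying across it near jig x = 0 mm, under the cover.
- fish3: Olive-green cast replica fish, loose, some 30 g: the solid part is 24 (x) x 48 (y) x 18 (z) mm, with only a thin tail and nose beyond that along y (head to +y); origin at its middle, 9 mm above what it lies on. May be absent (None). Starts in the jig's trough, lying across it near jig x = 50 mm, under the cover.
- jar_green: Bystander: green paint jar, 42 mm across, 62 mm high; origin under its centre.
- jar_amber: Bystander: amber jar, 42 mm across, 70 mm high; origin under its centre.
- cup: Bystander: white ceramic cup, 64 mm across, 75 mm high; origin under its centre.
Not all that is in view belongs to the job. Leave any red look-alike of the cover alone.

How it is judged:
By the outcome, as a careful person would: the job done as asked, in the order asked, and still so for the second after the job is handed in, with the robot touching nothing.
Of fish1, fish2, fish3 only 2 to 3 are there at a start; the rules pass over those that are not, and their reading is None.
At some moment in a run one of fish1, fish2, fish3 may be knocked a few centimetres aside while the robot is not near it.
Once in a run the grip may slacken for a moment while it holds something.
It also fails if it takes over 210 s, if anything falls off the work surface, if the arm or the gripper's body presses on something with over 40 N, if the wrist force passes 120 N, or if a joint passes its speed limit or range.

ROBOT

A 6-joint arm with a two-finger parallel gripper is mounted at the origin on the work surface. World frame = base frame: x ahead of the robot, y to its left, z up, the work surface at z = 0. Lengths are in m, angles in degrees, forces in N, time in s.
With the tool pointing down it reaches from about 0.375 to 0.9 m from the base axis. Payload 3.1 kg.
Tool frame: the origin (TCP) lies on the centre line of the jaws, within the pads' length; the fingertips stand 25 mm ahead of it and the grasp point (between the pads) lies 6 mm ahead of it; y points along the fingers, x is the direction in which the jaws open and shut, and the axes are right-handed (so a half turn about y gives the same grasp; the last joint's range is limited). The gripper opens to 87 mm and grips with 3 to 60 N. Pads are 19 mm wide; open, the fingers measure 117 mm over their backs; the gripper's body (75 mm by 190 mm) begins 51 mm behind the grasp point.
Start: joints at [-84.54, 30.224, 82.088, -0, 67.689, -10.227], TCP at [0.169, -0.602, 0.221] pointing down, gripper open.
Joint ranges: [-176.69, 176.69], [-43.24, 126.21], [12.49, 139.97], [-82, 262], [0, 151.66], [-163.58, 163.58]. Speed limits (degrees/s): [159.86, 159.86, 180, 180, 180, 180].

INTERFACE

Orientations are given as a 3x3 rotation matrix whose columns are the frame's x, y, z axes.
In Python, from rig import * gives the robot as it stands.
- The arm moves only by the tool play_rows, never from a script. Its argument "commands" is a list of rows, each a list of 2 entries, a list of its own where there are three numbers: the shift along the world's x, y, z in m, then the turn, a rotation vector about the world's x, y, z in rad. A call has 1 to 10 rows; each row is the pose to reach, as a shift and turn from the pose commanded when the call began; what a row does not reach only later rows make up. A row lasts 1/8 s, in which the tool goes at most 62.5 mm and 10.7 degrees, less where a joint would pass 70% of its speed; a pose out of reach is approached as far as the arm can. A call with a gripper value outside its range is refused whole. "gripper" is the finger opening in m, from 0 to 0.087, set as the call begins (left out, the last holds). The fingers move at their own pace and stop on an object; the grip force is fixed at half the most. Time passes only in rows, so rows that repeat a pose let the fingers close. It gives the time, the measured TCP pose, the force and the opening at its end, in the units of the state.
- read_state(): the state, without advancing time (a new reading comes with each control period).
- capture(name): name is "scene" or "top" or "wrist"; returns a dict with "frame" (400x640x3 uint8, red, green, blue), "depth" (400x640 float32, m along the optical axis (not along the pixel's ray), 0 where there is no reading), "mtx" (3x3 intrinsics, pixels), "dist_coeffs" ([k1, k2, p1, p2, k3] as OpenCV has them; the pictures are not rectified), "cam_to_world" (4x4, takes a point from camera to world coordinates); the wrist camera has in their place "hand_eye" (4x4, takes a point from camera to tool coordinates, whose origin is the TCP and whose axes are the tool frame's). Camera axes: x right, y down, z forward; pixel columns grow to the right and rows downward; lengths in m; the calibration is good to about 2 mm. A picture is of the moment at which its call begins: read the wrist's pose just before it.
- hand_in(): hands the job in, once; it reports no verdict.
The state is a dict: "time_s": time; "joint_positions": joint angles; "qvel": joint speeds; "tau": joint torques, N m; "position": TCP position; "tcp_rot": TCP orientation; "force": force on the tool from outside, world axes, zero at the start; "moment": the same for the moment, N m; "opening": opening from 0.0 (shut) to 1.0 (fully open).
Only numpy, scipy, OpenCV 4.12 (cv2) and the standard library are available. Lean on these libraries where they do the work, as an engineer would, in place of code of your own. Each camera call takes 0.05 s, during which the arm holds its last target. There are 200 camera calls.

## Working session

There is one attempt and no reset: what is moved stays moved. The work goes in short steps, Python scripts to look and compute and a tool call to move; the robot and the scene stay as the last step left them, time stands still between calls to the robot, and variables do not carry over. Pictures are saved under pics/ and viewed, about 12 in all and at most 16, crops included, and the job is handed in when it is done.

Besides the shell and the picture viewer there is one more tool, called after "Emit:" as name(argument=value, ...) on one line, values as JSON. play_rows: Moves the arm, as the interface text tells. Its arguments: {"type":"object","properties":{"commands":{"type":"array"},"gripper":{"type":"number"}},"required":["commands"]}

```bash
ls; mkdir -p pics; cat > h.py <<'E'
from rig import *
import numpy as np, cv2
def save(c,n): cv2.imwrite('pics/'+n+'.png',c['frame'][:,:,::-1])
def T(c,st=None):
    if 'cam_to_world' in c: return np.array(c['cam_to_world'])
    W=np.eye(4);W[:3,:3]=np.array(st['tcp_rot']);W[:3,3]=st['position'];return W@np.array(c['hand_eye'])
def ray(c,px,z,M=None):
    M=T(c) if M is None else M
    u=cv2.undistortPoints(np.array(px,float).reshape(-1,1,2),np.array(c['mtx']),np.array(c['dist_coeffs'])).reshape(-1,2)
    d=np.c_[u,np.ones(len(u))]@M[:3,:3].T;o=M[:3,3]
    return o+d*((z-o[2])/d[:,2])[:,None]
def cloud(c,M=None):
    M=T(c) if M is None else M
    h,w=c['depth'].shape;v,u=np.mgrid[:h,:w]
    p=cv2.undistortPoints(np.stack([u.ravel(),v.ravel()],1).astype(float).reshape(-1,1,2),np.array(c['mtx']),np.array(c['dist_coeffs'])).reshape(-1,2)
    P=np.c_[p,np.ones(len(p))]*c['depth'].reshape(-1,1)
    P=P@M[:3,:3].T+M[:3,3];P[c['depth'].ravel()==0]=np.nan
    return P.reshape(h,w,3)
E
python3 - <<'E'
from h import *
s=read_state();print(s)
for n in('scene','top'):
    c=capture(n);save(c,n+'0');np.savez('pics/'+n+'0.npz',**c);print(n,T(c).round(3).tolist())
E
```

```text
pics
{'time_s': 0.0, 'joint_positions': array([-8.45381910e+01,  3.02775570e+01,  8.21566024e+01, -1.58049555e-03,
        6.76894721e+01, -1.02268312e+01]), 'qvel': array([ 0.04805085,  0.02425422,  0.01700975, -0.00463075,  0.05979195,
        0.00224773]), 'tau': array([-4.09355889e-04, -4.40041995e+01, -1.76592153e+01,  6.32407120e-02,
        5.84052061e-02, -1.83475195e-04]), 'position': array([ 0.16896009, -0.60096092,  0.22048555]), 'tcp_rot': array([[ 2.70419433e-01, -2.30785965e-04,  9.62742581e-01],
       [-9.62740257e-01,  2.14555063e-03,  2.70419295e-01],
       [-2.12802193e-03, -9.99997672e-01,  3.58011646e-04]]), 'force': array([ 0.15543669, -0.42800963, -0.78102306]), 'moment': array([ 0.00674235, -0.01505262, -0.00963062]), 'opening': 1.0000631092218344}
scene [[-0.684, 0.515, -0.517, 1.192], [0.729, 0.5, -0.467, 0.578], [0.018, -0.697, -0.717, 1.045], [0.0, 0.0, 0.0, 1.0]]
top [[0.013, -0.997, 0.077, 0.39], [-1.0, -0.012, 0.016, -0.046], [-0.015, -0.078, -0.997, 1.519], [0.0, 0.0, 0.0, 1.0]]
```

View pics/scene0.png

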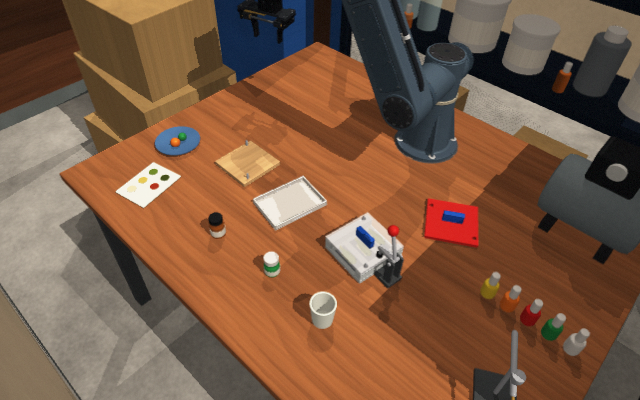

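View pics/top0.png

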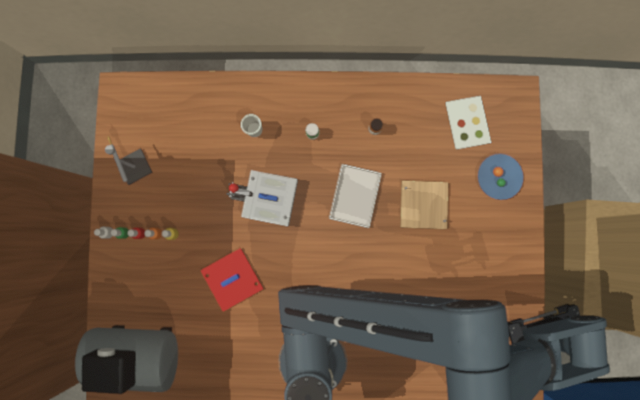

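```bash
python3 - <<'E'
from h import *
for n in('top','scene'):
    c=dict(np.load(f'pics/{n}0.npz'));f=c['frame'];P=cloud(c);hsv=cv2.cvtColor(f,cv2.COLOR_RGB2HSV)
    print(n,c['mtx'].round(1).tolist(),c['dist_coeffs'])
    H,S,V=[hsv[...,i].astype(int) for i in range(3)]
    masks={'blue':(abs(H-113)<12)&(S>150)&(V>80),'red':((H<5)|(H>175))&(S>190)&(V>100),'white':(S<40)&(V>120),'wood':(H>10)&(H<25)&(S>60)&(S<150)&(V>150)}
    for k,m in masks.items():
        q,l,st,ce=cv2.connectedComponentsWithStats(m.astype(np.uint8))
        for i in range(1,q):
            if st[i,4]<25: continue
            p=P[l==i]; med=np.nanmedian(p,0)
            if not(0.2<med[0]<1.1 and -0.6<med[1]<0.5): continue
            r=cv2.minAreaRect(np.argwhere(l==i)[:,::-1].astype(np.float32))
            print(k,st[i].tolist(),med.round(3),[np.round(x,1) for x in r], 'ztop',np.nanpercentile(p[:,2],[5,95]).round(3))
E
```

```text
top [[471.9, 0.0, 321.2], [0.0, 471.9, 203.4], [0.0, 0.0, 1.0]] [-0.10052667  0.          0.          0.          0.        ]
white [446, 96, 45, 53, 1451] [ 0.784 -0.499  0.007] [array([467.8, 122.1]), array([48.7, 35.6]), np.float64(77.5)] ztop [0.002 0.013]
white [241, 114, 20, 22, 308] [0.76  0.208 0.046] [array([251.1, 124.3]), array([20.1, 19.2]), np.float64(26.6)] ztop [0.002 0.077]
white [306, 124, 12, 12, 116] [0.736 0.009 0.062] [array([311.5, 129.5]), array([11., 11.]), np.float64(90.0)] ztop [0.055 0.067]
white [330, 165, 51, 62, 2229] [ 0.533 -0.131  0.005] [array([355.2, 195.6]), array([40.3, 55.6]), np.float64(13.1)] ztop [-0.001  0.017]
white [236, 171, 61, 55, 2185] [0.519 0.142 0.048] [array([264.2, 196.7]), array([57.3, 47.7]), np.float64(11.3)] ztop [0.043 0.056]
white [307, 313, 6, 8, 26] [ 0.221 -0.007  0.472] [array([309.3, 316.7]), array([7.4, 4.4]), np.float64(81.9)] ztop [0.446 0.476]
white [334, 317, 7, 10, 36] [ 0.227 -0.065  0.567] [array([336.7, 321.8]), array([9.1, 5.6]), np.float64(83.7)] ztop [0.547 0.573]
white [367, 323, 8, 11, 47] [ 0.233 -0.123  0
[... 3877 characters left out ...]
4(9.2)] ztop [-0.003  0.004]
wood [115, 170, 27, 22, 33] [ 0.813 -0.564  0.001] [array([128. , 180.5]), array([ 1.1, 33.4]), np.float64(52.1)] ztop [-0.003  0.008]
wood [303, 175, 24, 25, 25] [ 0.436 -0.118 -0.   ] [array([314.3, 187.2]), array([33.2,  0.7]), np.float64(46.6)] ztop [-0.002  0.019]
wood [273, 202, 55, 29, 58] [ 0.546 -0.066  0.001] [array([300.2, 216.4]), array([ 3.1, 59.1]), np.float64(63.9)] ztop [-0.003  0.005]
wood [364, 212, 23, 18, 30] [0.405 0.105 0.001] [array([375.9, 219.7]), array([27.2,  3.9]), np.float64(34.3)] ztop [-0.003  0.049]
wood [312, 291, 25, 10, 29] [ 0.685  0.152 -0.001] [array([324.7, 294.2]), array([24.5,  6.8]), np.float64(11.8)] ztop [-0.004  0.046]
```

Emit:
play_rows(commands=[[[0.341,0.256,0.1],[0,0,1.297]],[[0.341,0.256,0.1],[0,0,1.297]],[[0.341,0.256,0.1],[0,0,1.297]],[[0.341,0.256,0.1],[0,0,1.297]],[[0.341,0.256,0.1],[0,0,1.297]],[[0.341,0.256,0.1],[0,0,1.297]],[[0.341,0.256,0.1],[0,0,1.297]],[[0.341,0.256,0.1],[0,0,1.297]],[[0.341,0.256,0.1],[0,0,1.297]],[[0.341,0.256,0.1],[0,0,1.297]]])

```text
time_s: 1.35
position: [0.5086, -0.3465, 0.3206]
tcp_rot: [[1.0, -0.002, 0.002], [-0.002, 0.001, 1.0], [-0.002, -1.0, 0.001]]
force: [0.8, 0.1, -0.6]
opening: 0.999
```

```bash
python3 - <<'E'
from h import *
s=read_state();c=capture('wrist');save(c,'w1');np.savez('pics/w1.npz',M=T(c,s),**c)
print(s['time_s'],s['position'],s['tcp_rot'].round(3).tolist(),np.round(c['hand_eye'],3).tolist(),c['mtx'].round(1).tolist(),c['dist_coeffs'],s['joint_positions'].round(1))
E
```

```text
1.35 [ 0.50858569 -0.34650666  0.32062909] [[1.0, -0.002, 0.002], [-0.002, 0.001, 1.0], [-0.002, -1.0, 0.001]] [[1.0, 0.0, -0.001, 0.0], [0.001, -0.248, 0.969, -0.163], [0.0, -0.969, -0.248, 0.068], [0.0, 0.0, 0.0, 1.0]] [[287.6, 0.0, 318.1], [0.0, 287.6, 197.9], [0.0, 0.0, 1.0]] [-0.04112916  0.          0.          0.          0.        ] [-44.6  24.2  76.2  -0.   79.7 -44.5]
```

View pics/w1.png

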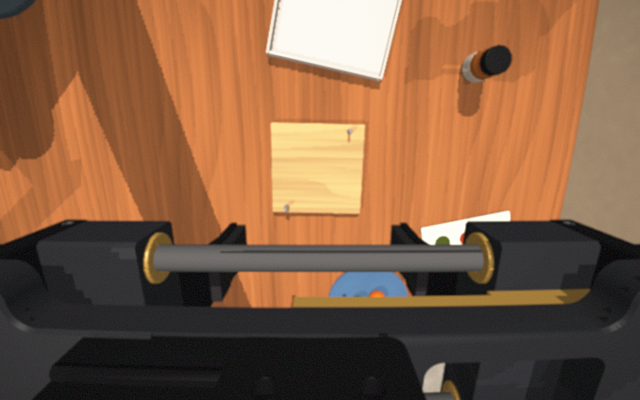

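```bash
python3 - <<'E'
from h import *
c=dict(np.load('pics/w1.npz'));M=c['M'];P=cloud(c,M);f=c['frame']
hsv=cv2.cvtColor(f,cv2.COLOR_RGB2HSV)
for p in [(300,180),(230,180),(340,150)]: print(p,hsv[p[1],p[0]],P[p[1],p[0]].round(3))
m=((hsv[...,0]>14)&(hsv[...,1]<150)&(hsv[...,2]>170)).astype(np.uint8)
q,l,st,ce=cv2.connectedComponentsWithStats(m);i=l[180,300];print(st[i])
mm=cv2.morphologyEx((l==i).astype(np.uint8),cv2.MORPH_CLOSE,np.ones((15,15)))
X=ray(c,np.argwhere(mm>0)[:,::-1],0.016,M)[:,:2]
r=cv2.minAreaRect((X*1000).astype(np.float32));print('stand',r)
print('centroid',X.mean(0))
# pins
img=cv2.resize(f[100:230,250:385],None,fx=5,fy=5,interpolation=cv2.INTER_CUBIC);cv2.imwrite('pics/w1c.png',img[:,:,::-1])
E
```

```text
(300, 180) [ 19 118 246] [ 0.478 -0.367  0.015]
(230, 180) [ 12 166 221] [ 0.357 -0.369  0.002]
(340, 150) [ 19 117 246] [ 0.543 -0.318  0.016]
[ 270  122   95   92 8097]
stand ((505.3549499511719, -349.2116394042969), (148.0735321044922, 150.0230712890625), 88.60401916503906)
centroid [ 0.50560512 -0.34641803]
```

Emit:
play_rows(commands=[[[0.02,0.45,0.03],[0,0,-0.175]],[[0.02,0.45,0.03],[0,0,-0.175]],[[0.02,0.45,0.03],[0,0,-0.175]],[[0.02,0.45,0.03],[0,0,-0.175]],[[0.02,0.45,0.03],[0,0,-0.175]],[[0.02,0.45,0.03],[0,0,-0.175]],[[0.02,0.45,0.03],[0,0,-0.175]],[[0.02,0.45,0.03],[0,0,-0.175]],[[0.02,0.45,0.03],[0,0,-0.175]],[[0.02,0.45,0.03],[0,0,-0.175]]])

```text
time_s: 2.65
position: [0.5301, 0.1024, 0.3511]
tcp_rot: [[0.984, -0.001, 0.177], [-0.177, -0.001, 0.984], [-0.001, -1.0, -0.001]]
force: [-0.9, -0.9, 0.4]
opening: 1.004
```

```bash
python3 - <<'E'
from h import *
s=read_state();c=capture('wrist');save(c,'w2');np.savez('pics/w2.npz',M=T(c,s),**c)
a=cv2.imread('pics/w2.png');b=cv2.imread('pics/w1c.png')
b=cv2.resize(b,(300,int(300*b.shape[0]/b.shape[1])));o=np.zeros((400+b.shape[0]-100,640,3),np.uint8);o[:400]=a;
o=np.zeros((600,640,3),np.uint8);o[:300]=a[:300];o[300:300+b.shape[0],:300]=b[:300];cv2.imwrite('pics/v3.png',o)
E
```

```text
(no output)
```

View pics/v3.png

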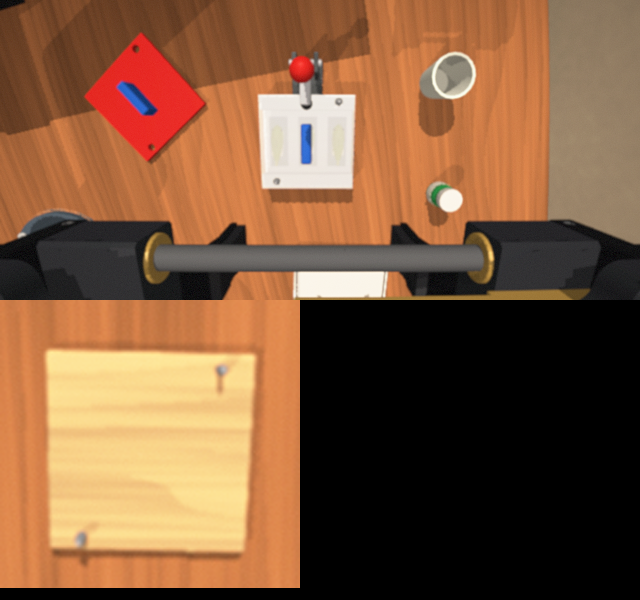

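```bash
python3 - <<'E'
from h import *
c=dict(np.load('pics/w2.npz'));M=c['M'];P=cloud(c,M);f=c['frame']
hsv=cv2.cvtColor(f,cv2.COLOR_RGB2HSV);H,S,V=[hsv[...,i].astype(int) for i in range(3)]
roi=np.zeros(H.shape,bool);roi[40:205,235:380]=1
def comp(m,z,n,seed=None,k=9):
    m=(m&roi).astype(np.uint8);m=cv2.morphologyEx(m,cv2.MORPH_CLOSE,np.ones((k,k))) if k else m
    q,l,st,ce=cv2.connectedComponentsWithStats(m);i=1+st[1:,4].argmax()
    px=np.argwhere(l==i)[:,::-1];X=ray(c,px,z,M)[:,:2]*1000
    print(n,st[i],cv2.minAreaRect(X.astype(np.float32)),'mean',X.mean(0).round(1),'zmed',np.nanmedian(P[l==i],0).round(4));return l==i
comp((S<75)&(V>140)&(np.arange(400)[:,None]>94),0.048,'plate',k=0)
rib=(abs(H-115)<12)&(S>130)
m=comp(rib,0.080,'rib',k=0)
zz=P[...,2];m=comp(rib&(zz>0.074),0.080,'ribtop',k=3)
kn=((H<6)|(H>174))&(S>170)&(V>60)&(np.arange(400)[:,None]<90)
m=comp(kn,0.177,'knob',k=0)
print('knob top z',np.nanmax(zz[m]))
st=read_state()['position']
p=lambda x,y:P[y,x].round(3)
print(p(280,140),p(338,140),p(290,170))
E
```

```text
plate [ 258   95   97   94 8341] ((518.59423828125, 144.28741455078125), (146.94732666015625, 149.57217407226562), 79.83087921142578) mean [519.1 146.7] zmed [0.5201 0.1481 0.0477]
rib [302 125   9  38 318] ((519.2290649414062, 145.18690490722656), (54.53642654418945, 12.071107864379883), 79.08457946777344) mean [518.6 144.9] zmed [0.5187 0.1443 0.0796]
ribtop [302 125   9  38 318] ((519.2290649414062, 145.18690490722656), (54.53642654418945, 12.071107864379883), 79.08457946777344) mean [518.6 144.9] zmed [0.5187 0.1443 0.0796]
knob [289  56  25  26 499] ((534.23291015625, 231.25338745117188), (26.431882858276367, 25.36113929748535), 33.01565933227539) mean [534.2 231.4] zmed [0.5344 0.2293 0.1867]
knob top z 0.19188046085865046
[0.478 0.157 0.048] [0.569 0.14  0.047] [0.484 0.107 0.049]
```

Emit:
play_rows(commands=[[[0.004,0.0645,0],[0,0,0]],[[0.004,0.129,0],[0,0,0]],[[0.004,0.129,-0.03],[0,0,0]],[[0.004,0.129,-0.07],[0,0,0]],[[0.004,0.129,-0.11],[0,0,0]],[[0.004,0.129,-0.15],[0,0,0]],[[0.004,0.129,-0.168],[0,0,0]],[[0.004,0.129,-0.168],[0,0,0]]])

```text
time_s: 3.7
position: [0.5334, 0.2314, 0.1817]
tcp_rot: [[0.984, -0.004, 0.177], [-0.177, -0.001, 0.984], [-0.004, -1.0, -0.002]]
force: [-0.2, 0.2, 0.8]
opening: 1.0
```

Emit:
play_rows(commands=[[[0,0,0],[0,0,0]],[[0,0,0],[0,0,0]],[[0,0,0],[0,0,0]],[[0,0,0],[0,0,0]],[[0,0,0],[0,0,0]]], gripper=0.02)

```text
time_s: 4.32
position: [0.534, 0.2334, 0.1837]
tcp_rot: [[0.985, 0.0, 0.174], [-0.174, 0.0, 0.985], [0.0, -1.0, 0.0]]
force: [-0.1, 0.1, 0.8]
opening: 0.52
```

Emit:
play_rows(commands=[[[0,0,0],[0,0,0]],[[0,0,0],[0,0,0]],[[0,0,0],[0,0,0]],[[0,0,0],[0,0,0]],[[0,0,0],[0,0,0]]])

```text
time_s: 4.95
position: [0.5346, 0.2333, 0.1836]
tcp_rot: [[0.985, 0.001, 0.174], [-0.174, 0.0, 0.985], [0.001, -1.0, 0.0]]
force: [2.4, 0.0, 0.7]
opening: 0.233
```

```bash
python3 - <<'E'
from h import *
c=capture('scene');cv2.imwrite('pics/s1.png',cv2.resize(c['frame'][150:300,310:470],None,fx=4,fy=4,interpolation=cv2.INTER_CUBIC)[:,:,::-1])
E
```

```text
(no output)
```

View pics/s1.png

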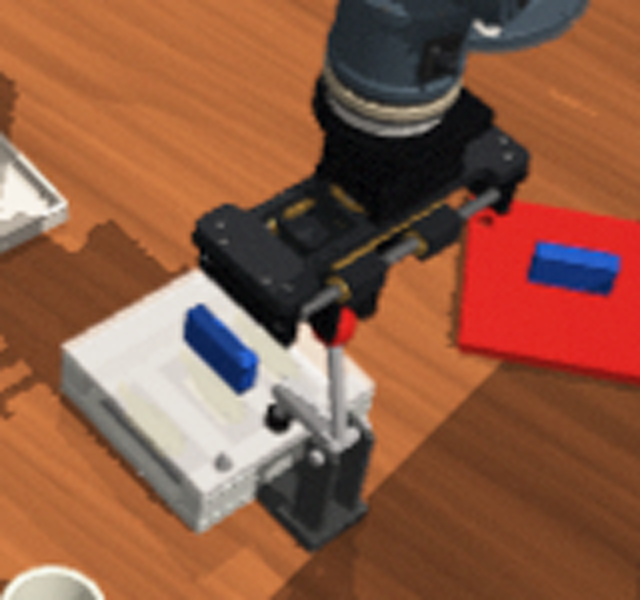

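Emit:
play_rows(commands=[[[0.0021,0.012,0.0024],[0,0,0]],[[0.0043,0.0242,0.0032],[0,0,0]],[[0.0065,0.0364,0.0024],[0,0,0]],[[0.0086,0.0484,0],[0,0,0]],[[0.0107,0.06,-0.004],[0,0,0]],[[0.0126,0.071,-0.0095],[0,0,0]],[[0.0144,0.0812,-0.0164],[0,0,0]],[[0.0161,0.0904,-0.0246],[0,0,0]],[[0.0175,0.0984,-0.0339],[0,0,0]],[[0.0187,0.105,-0.0443],[0,0,0]]])

```text
time_s: 6.25
position: [0.5551, 0.3451, 0.1416]
tcp_rot: [[0.985, 0.008, 0.175], [-0.175, 0.012, 0.985], [0.006, -1.0, 0.013]]
force: [0.8, 10.4, 7.3]
opening: 0.234
```

```bash
python3 - <<'E'
from h import *
c=capture('scene');cv2.imwrite('pics/s2.png',cv2.resize(c['frame'][150:300,310:470],None,fx=4,fy=4,interpolation=cv2.INTER_CUBIC)[:,:,::-1])
E
```

```text
(no output)
```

View pics/s2.png

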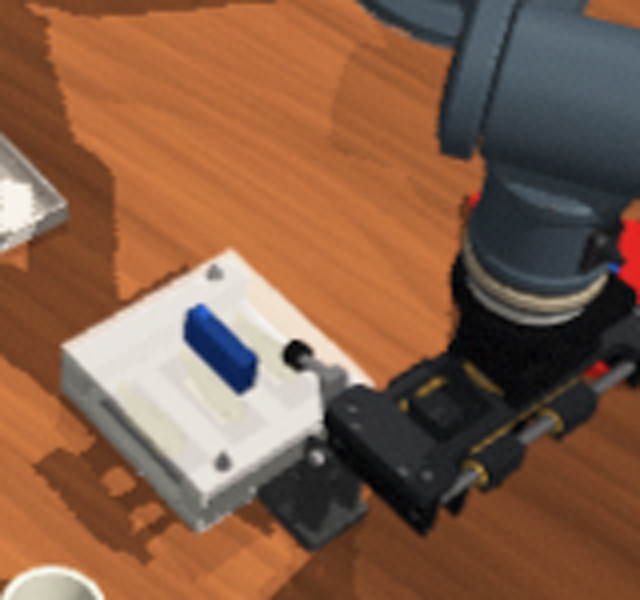

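Emit:
play_rows(commands=[[[0.0012,0.007,-0.015],[0,0,0]],[[0.002,0.0111,-0.031],[0,0,0]],[[0.0022,0.0125,-0.0475],[0,0,0]],[[0.0021,0.0118,-0.056],[0,0,0]],[[0.0021,0.0118,-0.056],[0,0,0]]])

```text
time_s: 6.92
position: [0.558, 0.3608, 0.0841]
tcp_rot: [[0.984, 0.01, 0.177], [-0.177, 0.018, 0.984], [0.007, -1.0, 0.02]]
force: [3.7, 20.3, 0.4]
opening: 0.232
```

Emit:
play_rows(commands=[[[0,0,0],[0,0,0]],[[0,0,0],[0,0,0]],[[0,0,0],[0,0,0]],[[0,0,0],[0,0,0]],[[0,0,0],[0,0,0]]], gripper=0.07)

```text
time_s: 7.55
position: [0.5546, 0.3496, 0.0829]
tcp_rot: [[0.985, -0.001, 0.175], [-0.175, -0.0, 0.985], [-0.001, -1.0, -0.0]]
force: [-0.9, -0.5, -0.5]
opening: 0.72
```

Emit:
play_rows(commands=[[[0,0.01,0.05],[0,0,0]],[[0,0.01,0.11],[0,0,0]],[[0,0.01,0.17],[0,0,0]],[[0,-0.04,0.2],[0,0,0]],[[-0.015,-0.09,0.2],[0,0,0]],[[-0.02,-0.14,0.2],[0,0,0]],[[-0.03,-0.19,0.2],[0,0,0]],[[-0.035,-0.22,0.2],[0,0,0]],[[-0.035,-0.22,0.2],[0,0,0]],[[-0.035,-0.22,0.2],[0,0,0]]])

```text
time_s: 8.8
position: [0.52, 0.1305, 0.2833]
tcp_rot: [[0.985, 0.0, 0.175], [-0.175, 0.001, 0.985], [0.0, -1.0, 0.001]]
force: [0.1, 0.5, -0.7]
opening: 0.805
```

```bash
python3 - <<'E'
from h import *
c=capture('scene');cv2.imwrite('pics/s3.png',cv2.resize(c['frame'][150:300,310:470],None,fx=4,fy=4,interpolation=cv2.INTER_CUBIC)[:,:,::-1])
np.savez('pics/s3.npz',**c)
f=c['frame'];P=cloud(c);hsv=cv2.cvtColor(f,cv2.COLOR_RGB2HSV);H,S,V=[hsv[...,i].astype(int) for i in range(3)]
m=((H<5)|(H>175))&(S>170)&(V>60)
q,l,st,ce=cv2.connectedComponentsWithStats(m.astype(np.uint8))
for i in range(1,q):
    if 25<st[i,4]<600: print(st[i],np.nanmedian(P[l==i],0).round(3))
E
```

```text
[415 285  11  11 100] [0.56  0.346 0.077]
[520 304  21  22 261] [0.414 0.568 0.036]
```

View pics/s3.png

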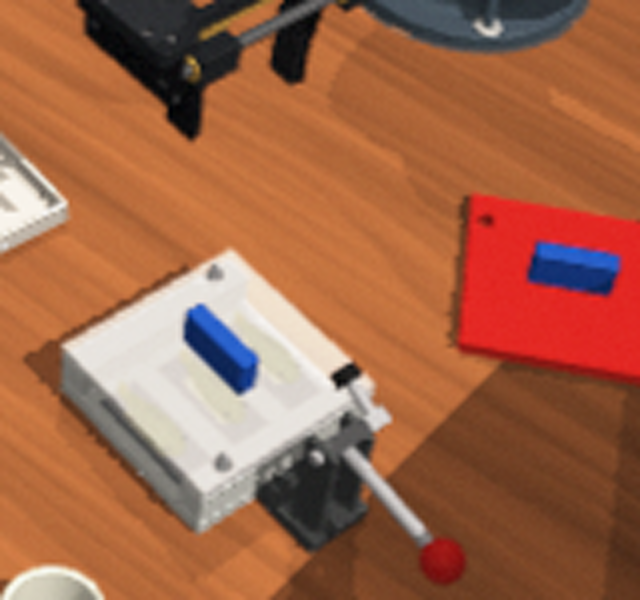

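Emit:
play_rows(commands=[[[-0.001,0.0143,-0.03],[0,0,-0.003]],[[-0.001,0.0143,-0.08],[0,0,-0.003]],[[-0.001,0.0143,-0.13],[0,0,-0.003]],[[-0.001,0.0143,-0.17],[0,0,-0.003]],[[-0.001,0.0143,-0.195],[0,0,-0.003]],[[-0.001,0.0143,-0.2063],[0,0,-0.003]],[[-0.001,0.0143,-0.2063],[0,0,-0.003]]])

```text
time_s: 9.72
position: [0.5187, 0.1451, 0.0764]
tcp_rot: [[0.984, -0.001, 0.176], [-0.176, 0.0, 0.984], [-0.001, -1.0, -0.0]]
force: [-0.7, 0.3, -0.3]
opening: 0.805
```

Emit:
play_rows(commands=[[[0,0,0],[0,0,0]],[[0,0,0],[0,0,0]],[[0,0,0],[0,0,0]],[[0,0,0],[0,0,0]],[[0,0,0],[0,0,0]],[[0,0,0],[0,0,0]],[[0,0,0],[0,0,0]],[[0,0,0],[0,0,0]],[[0,0,0],[0,0,0]]], gripper=0.0)

```text
time_s: 10.85
position: [0.5187, 0.1444, 0.0768]
tcp_rot: [[0.984, -0.0, 0.177], [-0.177, -0.0, 0.984], [-0.0, -1.0, -0.0]]
force: [0.3, -0.9, 1.1]
opening: 0.172
```

Emit:
play_rows(commands=[[[0,0,0.005],[0,0,0]],[[0,0,0.012],[0,0,0]],[[0,0,0.02],[0,0,0]],[[0,0,0.03],[0,0,0]],[[0,0,0.045],[0,0,0]],[[0,0,0.065],[0,0,0]],[[0,0,0.085],[0,0,0]],[[0,0,0.1],[0,0,0]],[[0,0,0.1],[0,0,0]]])

```text
time_s: 11.98
position: [0.5198, 0.1445, 0.1784]
tcp_rot: [[0.984, 0.004, 0.177], [-0.177, 0.0, 0.984], [0.004, -1.0, 0.001]]
force: [0.7, -0.1, -3.6]
opening: 0.17
```

```bash
python3 - <<'E'
from h import *
s=read_state();print(s['force'],s['opening'])
c=capture('wrist');save(c,'w4');np.savez('pics/w4.npz',M=T(c,s),**c)
d=capture('scene')
o=np.zeros((400,640+0,3),np.uint8);o=np.vstack([c['frame'][:260],cv2.resize(d['frame'][140:300,270:430],(320,320)).repeat(1,1)[:, :].copy() if 0 else np.hstack([cv2.resize(d['frame'][140:300,270:430],(320,320)),np.zeros((320,320,3),np.uint8)])])
cv2.imwrite('pics/v4.png',o[:,:,::-1])
E
```

```text
[ 0.72097391 -0.10506747 -3.56369028] 0.1697401118537705
```

View pics/v4.png

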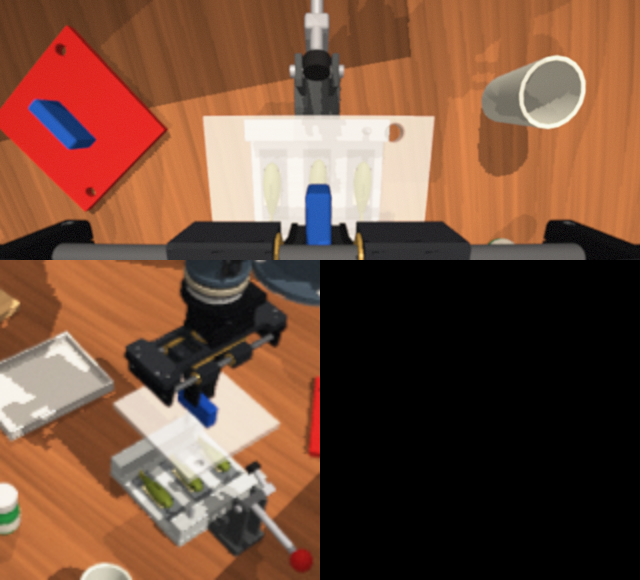

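Emit:
play_rows(commands=[[[-0.0005,-0.02,0.01],[0,0,0.01]],[[-0.0015,-0.06,0.015],[0,0,0.02]],[[-0.003,-0.11,0.015],[0,0,0.04]],[[-0.0045,-0.165,0.015],[0,0,0.06]],[[-0.006,-0.22,0.015],[0,0,0.08]],[[-0.0075,-0.275,0.015],[0,0,0.1]],[[-0.009,-0.33,0.015],[0,0,0.12]],[[-0.0105,-0.385,0.015],[0,0,0.135]],[[-0.0118,-0.435,0.015],[0,0,0.15]],[[-0.0128,-0.475,0.01],[0,0,0.154]]])

```text
time_s: 13.32
position: [0.5055, -0.3327, 0.1858]
tcp_rot: [[1.0, -0.001, 0.025], [-0.025, 0.001, 1.0], [-0.001, -1.0, 0.001]]
force: [-0.2, 0.2, -3.2]
opening: 0.174
```

Emit:
play_rows(commands=[[[-0.0005,-0.0186,-0.02],[0,0,0]],[[-0.0005,-0.0186,-0.045],[0,0,0]],[[-0.0005,-0.0186,-0.06],[0,0,0]],[[-0.0005,-0.0186,-0.06],[0,0,0]],[[-0.0005,-0.0186,-0.06],[0,0,0]]])

```text
time_s: 13.95
position: [0.5061, -0.3488, 0.1272]
tcp_rot: [[1.0, 0.001, 0.023], [-0.023, -0.0, 1.0], [0.001, -1.0, -0.0]]
force: [-0.0, -0.1, -3.7]
opening: 0.174
```

```bash
python3 - <<'E'
from h import *
for k in range(3):
    s=read_state();c=capture('wrist');print(s['position'],np.degrees(np.arctan2(s['tcp_rot'][1][0],s['tcp_rot'][0][0])),s['force'],s['opening'])
save(c,'w5');np.savez('pics/w5.npz',M=T(c,s),**c)
cv2.imwrite('pics/w5c.png',cv2.resize(c['frame'][60:260,160:480],None,fx=2.5,fy=2.5,interpolation=cv2.INTER_CUBIC)[:,:,::-1])
M=T(c,s)
print('pin1 pred world',)
def proj(X):
    Mi=np.linalg.inv(M);p=cv2.projectPoints(np.array(X,float).reshape(-1,1,3),cv2.Rodrigues(Mi[:3,:3])[0],Mi[:3,3],c['mtx'],c['dist_coeffs'])[0];return p.reshape(-1,2).round(1)
a=np.radians(-1.4);R=np.array([[np.cos(a),-np.sin(a)],[np.sin(a),np.cos(a)]])
pin=np.array([.5054,-.3492])+R@[.05,.063]
print(proj([[*pin,.038],[*pin,.016]]))
t=s['tcp_rot'];tx=t[:,0];tz=t[:,2]
hole=s['position']+t@np.array([.05,0,.063]);hole[2]=s['position'][2]-.0388+.010
print(hole,proj([hole]))
E
```

```text
[ 0.50607873 -0.3488013   0.12721515] -1.322160056327133 [-0.02880161 -0.09077749 -3.71787534] 0.17393130925238953
[ 0.50627352 -0.34916557  0.12768867] -1.3304272811396347 [-0.18303498  0.929042   -3.08735468] 0.16834831778128725
[ 0.50630474 -0.3492919   0.12790012] -1.3356343766258334 [ 0.36008241  0.48486004 -3.04691821] 0.16899364186555135
pin1 pred world
[[374.9 130.9]
 [370.4 130.4]]
[ 0.55775971 -0.28747455  0.09910012] [[394.2 133.2]]
```

View pics/w5c.png

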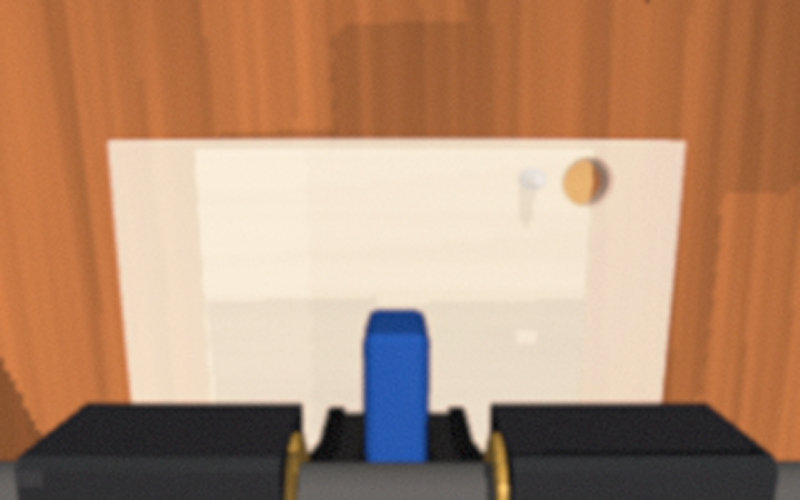

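Emit:
play_rows(commands=[[[-0.0007,0,-0.02],[0,0,0]],[[-0.0007,0,-0.04],[0,0,0]],[[-0.0007,0,-0.048],[0,0,0]],[[-0.0007,0,-0.053],[0,0,0]],[[-0.0007,0,-0.058],[0,0,0]],[[-0.0007,0,-0.063],[0,0,0]],[[-0.0007,0,-0.067],[0,0,0]],[[-0.0007,0,-0.07],[0,0,0]],[[-0.0007,0,-0.072],[0,0,0]],[[-0.0007,0,-0.072],[0,0,0]]])

```text
time_s: 15.35
position: [0.5049, -0.3492, 0.0549]
tcp_rot: [[1.0, 0.0, 0.024], [-0.024, -0.0, 1.0], [0.0, -1.0, -0.0]]
force: [-1.1, 0.2, -3.0]
opening: 0.169
```

Emit:
play_rows(commands=[[[0,0,-0.0005],[0,0,0]],[[0,0,-0.0005],[0,0,0]],[[0,0,-0.0005],[0,0,0]],[[0,0,-0.0005],[0,0,0]]], gripper=0.06)

```text
time_s: 15.85
position: [0.505, -0.3493, 0.0545]
tcp_rot: [[1.0, 0.0, 0.024], [-0.024, -0.0, 1.0], [0.0, -1.0, -0.0]]
force: [0.2, 0.5, -0.1]
opening: 0.539
```

Emit:
play_rows(commands=[[[0,0,0.03],[0,0,0]],[[0,0,0.08],[0,0,0]],[[0,0,0.14],[0,0,0]],[[0,0,0.2],[0,0,0]],[[0,0,0.25],[0,0,0]],[[0,0,0.25],[0,0,0]]])

```text
time_s: 16.6
position: [0.5069, -0.3511, 0.31]
tcp_rot: [[1.0, 0.008, 0.024], [-0.024, -0.008, 1.0], [0.009, -1.0, -0.008]]
force: [-0.2, 0.6, -0.4]
opening: 0.689
```

```bash
python3 - <<'E'
from h import *
s=read_state();c=capture('wrist');M=T(c,s);save(c,'w6');np.savez('pics/w6.npz',M=M,**c)
f=c['frame'];P=cloud(c,M);hsv=cv2.cvtColor(f,cv2.COLOR_RGB2HSV);H,S,V=[hsv[...,i].astype(int) for i in range(3)]
m=(abs(H-115)<12)&(S>130);m[215:]=0
q,l,st,ce=cv2.connectedComponentsWithStats(m.astype(np.uint8));i=1+st[1:,4].argmax()
X=ray(c,np.argwhere(l==i)[:,::-1],.058,M)[:,:2]*1000
print('rib',cv2.minAreaRect(X.astype(np.float32)),np.nanmedian(P[l==i],0))
pl=(abs(P[...,0]-.505)<.07)&(abs(P[...,1]+.349)<.07);pl[215:]=0
x=P[pl];print(len(x)); A=np.c_[x[:,:2]-[.505,-.349],np.ones(len(x))];k=x[:,2]<.04;k&=x[:,2]>.015
print('plane',np.linalg.lstsq(A[k],x[k,2],rcond=None)[0])
E
```

```text
rib ((504.5690002441406, -347.1949462890625), (57.10981750488281, 11.798416137695312), 88.59072875976562) [ 0.50468571 -0.34635391  0.05744276]
7944
plane [-0.00107743  0.00350466  0.02565185]
```

Emit:
play_rows(commands=[[[0.0245,0.455,0],[0,0,-0.154]],[[0.0245,0.455,0],[0,0,-0.154]],[[0.0245,0.455,0],[0,0,-0.154]],[[0.0245,0.455,0],[0,0,-0.154]],[[0.0245,0.455,0],[0,0,-0.154]],[[0.0245,0.455,0],[0,0,-0.154]],[[0.0245,0.455,0],[0,0,-0.154]],[[0.0245,0.455,0],[0,0,-0.154]],[[0.0245,0.455,0],[0,0,-0.154]],[[0.0245,0.455,0],[0,0,-0.154]]])

```text
time_s: 17.9
position: [0.5291, 0.1044, 0.3036]
tcp_rot: [[0.984, -0.002, 0.178], [-0.178, -0.001, 0.984], [-0.001, -1.0, -0.001]]
force: [0.4, -0.8, -0.6]
opening: 0.686
```

```bash
cat > fish.py <<'E'
from h import *
def fish(name='w',z=.021,show=True,ytop=.25):
    s=read_state();c=capture('wrist');M=T(c,s);f=c['frame'];save(c,name);np.savez(f'pics/{name}.npz',M=M,**c)
    hsv=cv2.cvtColor(f,cv2.COLOR_RGB2HSV);H,S,V=[hsv[...,i].astype(int) for i in range(3)];P=cloud(c,M)
    m=(H>20)&(H<50)&(S>90)&(V>40);m[222:]=0
    q,l,st,ce=cv2.connectedComponentsWithStats(m.astype(np.uint8))
    for i in range(1,q):
        if st[i,4]<60: continue
        p=P[l==i];X=ray(c,np.argwhere(l==i)[:,::-1],z,M)[:,:2]*1000
        r=cv2.minAreaRect(X.astype(np.float32))
        e=np.linalg.eigh(np.cov(X.T))[1][:,1];e*=np.sign(e[1]);print(st[i],'ctr',np.round(r[0],1),'mean',X.mean(0).round(1),'size',np.round(r[1],1),'long axis deg',np.degrees(np.arctan2(e[1],e[0])).round(1),'z',np.nanpercentile(p[:,2],[5,50,95]).round(3))
    print('tcp',s['position'].round(4),'yaw',np.degrees(np.arctan2(s['tcp_rot'][1][0],s['tcp_rot'][0][0])).round(2))
    return s,c,M
E
python3 - <<'E'
from fish import *
s,c,M=fish('w7')
cl=c['frame']; cv2.imwrite('pics/w7c.png',cv2.resize(cl[0:260,180:440],None,fx=2.3,fy=2.3)[:,:,::-1])
E
```

```text
[302 124  12  46 388] ctr [518.7 141.5] mean [519.6 146.4] size [68.3 16.9] long axis deg 77.4 z [0.023 0.028 0.032]
[268 127  12  44 389] ctr [466.8 147.9] mean [467.4 152. ] size [65.7 16.9] long axis deg 76.9 z [0.024 0.028 0.032]
[335 126  13  45 381] ctr [568.8 130.2] mean [569.3 135. ] size [66.9 18.3] long axis deg 79.7 z [0.022 0.028 0.031]
tcp [0.5291 0.1044 0.3036] yaw -10.27
```

View pics/w7c.png

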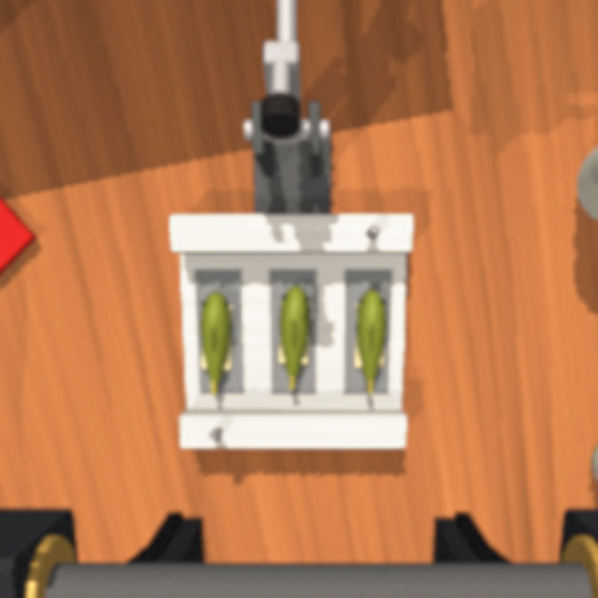

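Emit:
play_rows(commands=[[[0.02,0.015,0],[0,0,0]],[[0.0399,0.0308,-0.03],[0,0,0]],[[0.0399,0.0308,-0.08],[0,0,0]],[[0.0399,0.0308,-0.13],[0,0,0]],[[0.0399,0.0308,-0.18],[0,0,0]],[[0.0399,0.0308,-0.22],[0,0,0]],[[0.0399,0.0308,-0.225],[0,0,0]]], gripper=0.036)

```text
time_s: 18.82
position: [0.5672, 0.1347, 0.0766]
tcp_rot: [[0.984, -0.007, 0.18], [-0.18, -0.001, 0.984], [-0.007, -1.0, -0.002]]
force: [0.4, 0.8, -0.2]
opening: 0.412
```

```bash
python3 - <<'E'
from h import *
for k in range(3):
    s=read_state();c=capture('top');print(s['position'].round(4),s['opening'])
E
```

```text
[0.5672 0.1347 0.0766] 0.4115732125440714
[0.5685 0.135  0.0778] 0.41640100732494983
[0.5697 0.1354 0.0794] 0.411340984740114
```

Emit:
play_rows(commands=[[[0,0,-0.015],[0,0,0]],[[0,0,-0.03],[0,0,0]],[[0,0,-0.038],[0,0,0]],[[0,0,-0.0404],[0,0,0]],[[0,0,-0.0404],[0,0,0]]])

```text
time_s: 19.6
position: [0.5692, 0.1367, 0.0388]
tcp_rot: [[0.984, -0.0, 0.177], [-0.177, -0.0, 0.984], [-0.0, -1.0, -0.0]]
force: [0.5, -0.2, -0.3]
opening: 0.415
```

Emit:
play_rows(commands=[[[0,0,0],[0,0,0]],[[0,0,0],[0,0,0]],[[0,0,0],[0,0,0]],[[0,0,0],[0,0,0]],[[0,0,0],[0,0,0]]], gripper=0.0)

```text
time_s: 20.23
position: [0.5692, 0.1366, 0.039]
tcp_rot: [[0.984, 0.0, 0.177], [-0.177, 0.0, 0.984], [0.0, -1.0, 0.0]]
force: [-0.4, -0.8, 0.4]
opening: 0.014
```

Emit:
play_rows(commands=[[[0,0,0.02],[0,0,0]],[[0,0,0.05],[0,0,0]],[[0,0,0.09],[0,0,0]],[[0,0,0.14],[0,0,0]],[[0,-0.03,0.19],[0,0,0]],[[-0.01,-0.085,0.21],[0,0,0]],[[-0.02,-0.14,0.21],[0,0,0]],[[-0.03,-0.195,0.21],[0,0,0]],[[-0.035,-0.25,0.21],[0,0,0]],[[-0.035,-0.3,0.21],[0,0,0]]])

```text
time_s: 21.48
position: [0.5334, -0.1651, 0.2491]
tcp_rot: [[0.984, -0.0, 0.178], [-0.178, 0.0, 0.984], [-0.0, -1.0, 0.0]]
force: [0.5, 0.2, -0.1]
opening: 0.006
```

```bash
python3 - <<'E'
from h import *
capture('top');capture('top')
s=read_state();print(s['force'],s['opening'],s['position'].round(4),s['time_s'],np.degrees(np.arctan2(s['tcp_rot'][1][0],s['tcp_rot'][0][0])))
c=capture('wrist');M=T(c,s);save(c,'w8');np.savez('pics/w8.npz',M=M,**c)
P=cloud(c,M);f=c['frame'];hsv=cv2.cvtColor(f,cv2.COLOR_RGB2HSV);H,S,V=[hsv[...,i].astype(int) for i in range(3)]
m=(S<70)&(V>110);m[222:]=0
q,l,st,ce=cv2.connectedComponentsWithStats(m.astype(np.uint8))
for i in range(1,q):
    if st[i,4]>300:
        X=ray(c,np.argwhere(l==i)[:,::-1],.018,M)[:,:2]*1000
        print(st[i],cv2.minAreaRect(X.astype(np.float32)),np.nanpercentile(P[l==i][:,2],[5,50,95]).round(3))
E
```

```text
[-0.07135468  0.07024745 -0.37801538] 0.0045286206415648044 [ 0.5346 -0.1687  0.2491] 21.575 -10.519849220823412
[  243    94   137   101 12898] ((531.3876953125, -127.45669555664062), (130.579833984375, 180.09979248046875), 77.57966613769531) [0.002 0.004 0.018]
```

View pics/w8.png

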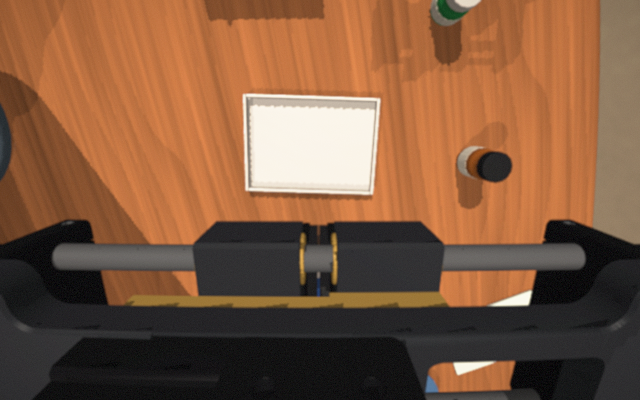

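Emit:
play_rows(commands=[[[-0.004,0.2,0.055],[0,0,0]],[[-0.004,0.27,0.055],[0,0,0]],[[-0.004,0.27,0.055],[0,0,0]],[[-0.004,0.27,0.055],[0,0,0]],[[-0.004,0.27,0.055],[0,0,0]],[[-0.004,0.27,0.055],[0,0,0]],[[-0.004,0.27,0.055],[0,0,0]]], gripper=0.036)

```text
time_s: 22.5
position: [0.5296, 0.1067, 0.3036]
tcp_rot: [[0.984, -0.001, 0.176], [-0.176, -0.001, 0.984], [-0.001, -1.0, -0.001]]
force: [0.4, 0.2, 0.2]
opening: 0.412
```

```bash
python3 - <<'E'
from fish import *
s,c,M=fish('w9')
P=cloud(c,M)
a=np.radians(-10.2);R=np.array([[np.cos(a),-np.sin(a)],[np.sin(a),np.cos(a)]])
Q=(P[...,:2]-[.5186,.1445])@R
for x in (-25,25,68):
    k=(abs(Q[...,0]*1000-x)<5)&(abs(Q[...,1])<.03);print(x,np.nanmedian(P[k][:,2]))
k=(abs(Q[...,1]+.063)<.006)&(abs(Q[...,0])<.03);print('ledge',np.nanmedian(P[k][:,2]))
cv2.imwrite('pics/w9c.png',cv2.resize(c['frame'][60:260,210:410],None,fx=3,fy=3)[:,:,::-1])
E
```

```text
[302 126  12  45 392] ctr [518.9 141.7] mean [519.6 146.4] size [66.9 16.9] long axis deg 77.2 z [0.023 0.028 0.032]
[268 129  12  44 387] ctr [466.7 147.2] mean [467.6 152.2] size [65.9 17. ] long axis deg 77.0 z [0.023 0.028 0.032]
[335 128  12  44 391] ctr [568.4 130.6] mean [569.2 135. ] size [65.5 16.9] long axis deg 79.7 z [0.021 0.028 0.032]
tcp [0.5296 0.1067 0.3036] yaw -10.15
-25 0.40890323048932936
25 0.41312703345068313
68 0.40934528891673805
ledge 0.03761082323840992
```

View pics/w9c.png

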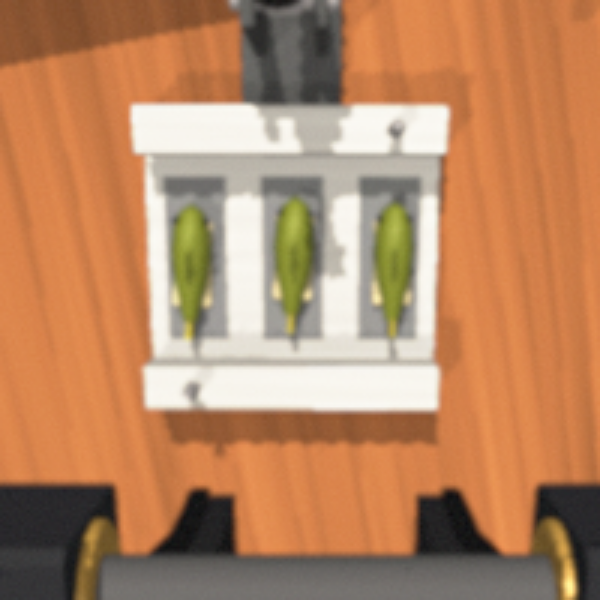

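```bash
python3 - <<'E'
from h import *
c=dict(np.load('pics/s3.npz'));P=cloud(c)
t=np.array([.5200,.1305,.2833])
d=P-t
k=(np.hypot(d[...,0],d[...,1])<.09)&(P[...,2]>.15)
z=P[k][:,2]-t[2];print(len(z),np.sort(z)[:12].round(4))
kk=k&(d[...,2]<.0)
R=np.array([[.985,.175],[-.175,.985]])
q=np.c_[d[kk][:,:2]@R,d[kk][:,2]]
o=q[np.argsort(q[:,2])]
print(o[:40:2].round(3))
# now too
s=read_state();c=capture('scene');P=cloud(c);d=P-s['position'];k=(np.hypot(d[...,0],d[...,1])<.09)&(d[...,2]>-.06)&(d[...,2]<.03)
q=np.c_[d[k][:,:2]@R,d[k][:,2]];print(q[np.argsort(q[:,2])][:30:2].round(3))
E
```

```text
8281 [-0.0018 -0.0016 -0.0013  0.0003  0.0006  0.0015  0.0016  0.002   0.002
  0.002   0.0021  0.0023]
[[-0.039  0.007 -0.002]
 [-0.038 -0.006 -0.001]]
[[-0.02  -0.005 -0.001]
 [-0.026  0.01   0.001]
 [-0.019 -0.011  0.001]
 [ 0.025 -0.008  0.002]
 [ 0.026 -0.004  0.002]
 [ 0.023  0.011  0.002]
 [-0.019  0.     0.003]
 [-0.019  0.01   0.004]
 [ 0.027 -0.01   0.004]
 [ 0.026  0.003  0.005]
 [-0.018 -0.002  0.005]
 [-0.019  0.003  0.005]
 [-0.02   0.009  0.005]
 [ 0.025  0.005  0.005]
 [ 0.025 -0.006  0.006]]
```

Emit:
play_rows(commands=[[[0.02,0.015,0],[0,0,0]],[[0.0396,0.0283,-0.03],[0,0,0]],[[0.0396,0.0283,-0.08],[0,0,0]],[[0.0396,0.0283,-0.13],[0,0,0]],[[0.0396,0.0283,-0.18],[0,0,0]],[[0.0396,0.0283,-0.22],[0,0,0]],[[0.0396,0.0283,-0.25],[0,0,0]],[[0.0396,0.0283,-0.265],[0,0,0]],[[0.0396,0.0283,-0.28],[0,0,0]],[[0.0396,0.0283,-0.282],[0,0,0]]])

```text
time_s: 23.85
position: [0.5698, 0.1346, 0.0215]
tcp_rot: [[0.984, -0.001, 0.178], [-0.178, -0.0, 0.984], [-0.001, -1.0, -0.0]]
force: [0.0, 0.3, -0.5]
opening: 0.41
```

Emit:
play_rows(commands=[[[0,0,0],[0,0,0]],[[0,0,0],[0,0,0]]])

```text
time_s: 24.1
position: [0.5706, 0.135, 0.0229]
tcp_rot: [[0.984, 0.002, 0.177], [-0.177, 0.0, 0.984], [0.002, -1.0, 0.0]]
force: [-0.9, -0.1, 0.6]
opening: 0.409
```

Emit:
play_rows(commands=[[[-0.001,0,-0.003],[0,0,0]],[[-0.001,0,-0.006],[0,0,0]],[[-0.001,0,-0.006],[0,0,0]]])

```text
time_s: 24.48
position: [0.5686, 0.1349, 0.0157]
tcp_rot: [[0.984, -0.001, 0.177], [-0.177, -0.0, 0.984], [-0.001, -1.0, -0.0]]
force: [0.3, 0.4, 0.7]
opening: 0.418
```

Emit:
play_rows(commands=[[[0,0,0],[0,0,0]],[[0,0,0],[0,0,0]],[[0,0,0],[0,0,0]],[[0,0,0],[0,0,0]],[[0,0,0],[0,0,0]]], gripper=0.0)

```text
time_s: 25.1
position: [0.5689, 0.1349, 0.016]
tcp_rot: [[0.984, 0.0, 0.177], [-0.177, 0.0, 0.984], [0.0, -1.0, 0.0]]
force: [0.3, -0.2, -0.3]
opening: 0.272
```

Emit:
play_rows(commands=[[[0,0,0.03],[0,0,0]],[[0,0,0.07],[0,0,0]],[[0.001,-0.02,0.1],[0,0,0]],[[0.003,-0.07,0.1],[0,0,-0.01]],[[0.005,-0.12,0.1],[0,0,-0.02]],[[0.007,-0.17,0.1],[0,0,-0.03]],[[0.0095,-0.22,0.1],[0,0,-0.038]],[[0.011,-0.26,0.09],[0,0,-0.038]],[[0.0113,-0.273,0.07],[0,0,-0.038]],[[0.0113,-0.273,0.04],[0,0,-0.038]]])

```text
time_s: 26.35
position: [0.5805, -0.139, 0.0554]
tcp_rot: [[0.976, 0.001, 0.216], [-0.216, -0.0, 0.976], [0.002, -1.0, 0.0]]
force: [-0.4, -0.0, -0.4]
opening: 0.275
```

Emit:
play_rows(commands=[[[0,0,0],[0,0,0]],[[0,0,0],[0,0,0]],[[0,0,-0.015],[0,0,0]],[[0,0,-0.03],[0,0,0]],[[0,0,-0.04],[0,0,0]],[[0,0,-0.0465],[0,0,0]],[[0,0,-0.0465],[0,0,0]]])

```text
time_s: 27.22
position: [0.58, -0.1381, 0.0089]
tcp_rot: [[0.977, -0.001, 0.214], [-0.214, 0.0, 0.977], [-0.001, -1.0, 0.0]]
force: [0.2, 0.1, -0.1]
opening: 0.27
```

Emit:
play_rows(commands=[[[0,0,0],[0,0,0]],[[0,0,0],[0,0,0]],[[0,0,0],[0,0,0]]], gripper=0.036)

```text
time_s: 27.6
position: [0.5803, -0.1382, 0.0098]
tcp_rot: [[0.977, 0.001, 0.214], [-0.214, -0.0, 0.977], [0.001, -1.0, -0.0]]
force: [-0.7, 0.1, -0.7]
opening: 0.408
```

Emit:
play_rows(commands=[[[0,0,0.03],[0,0,0]],[[0,0,0.08],[0,0,0]],[[0,0.03,0.13],[0,0,0.038]],[[-0.02,0.08,0.17],[0,0,0.038]],[[-0.03,0.13,0.19],[0,0,0.038]],[[-0.04,0.18,0.19],[0,0,0.038]],[[-0.051,0.23,0.19],[0,0,0.038]],[[-0.051,0.244,0.19],[0,0,0.038]],[[-0.051,0.244,0.19],[0,0,0.038]],[[-0.051,0.244,0.19],[0,0,0.038]]])

```text
time_s: 28.85
position: [0.5297, 0.1047, 0.1994]
tcp_rot: [[0.984, 0.0, 0.178], [-0.178, -0.001, 0.984], [0.001, -1.0, -0.0]]
force: [0.2, 0.0, 0.3]
opening: 0.414
```

```bash
python3 - <<'E'
from fish import *
s,c,M=fish('w10');print(s['time_s'],s['opening'])
E
```

```text
[296 125  17  59 667] ctr [519.3 140.8] mean [519.7 146.3] size [68.3 18.7] long axis deg 77.0 z [0.023 0.028 0.031]
[251 128  17  58 673] ctr [466.3 147.5] mean [467.5 152.1] size [67.6 18.9] long axis deg 76.8 z [0.023 0.028 0.032]
tcp [0.5297 0.1047 0.1994] yaw -10.26
28.85 0.4135796563090505
```

Emit:
play_rows(commands=[[[-0.0101,0.0416,0],[0,0,-0.048]],[[-0.0101,0.0416,-0.03],[0,0,-0.048]],[[-0.0101,0.0416,-0.07],[0,0,-0.048]],[[-0.0101,0.0416,-0.11],[0,0,-0.048]],[[-0.0101,0.0416,-0.145],[0,0,-0.048]],[[-0.0101,0.0416,-0.165],[0,0,-0.048]],[[-0.0101,0.0416,-0.177],[0,0,-0.048]],[[-0.0101,0.0416,-0.183],[0,0,-0.048]],[[-0.0101,0.0416,-0.183],[0,0,-0.048]],[[-0.0101,0.0416,-0.183],[0,0,-0.048]]])

```text
time_s: 30.15
position: [0.5196, 0.1475, 0.0172]
tcp_rot: [[0.975, 0.002, 0.224], [-0.224, 0.0, 0.975], [0.001, -1.0, 0.0]]
force: [0.2, -0.1, 0.2]
opening: 0.414
```

Emit:
play_rows(commands=[[[0,0,0],[0,0,0]],[[0,0,0],[0,0,0]],[[0,0,0],[0,0,0]],[[0,0,0],[0,0,0]],[[0,0,0],[0,0,0]]], gripper=0.0)

```text
time_s: 30.78
position: [0.5193, 0.1476, 0.0169]
tcp_rot: [[0.975, 0.001, 0.224], [-0.224, 0.0, 0.975], [0.001, -1.0, 0.0]]
force: [-0.4, 0.2, 5.2]
opening: 0.276
```

Emit:
play_rows(commands=[[[0,0,0.03],[0,0,0]],[[0,0,0.07],[0,0,0]],[[0.001,-0.02,0.1],[0,0,0]],[[0.003,-0.07,0.1],[0,0,0.009]],[[0.005,-0.12,0.1],[0,0,0.009]],[[0.008,-0.17,0.1],[0,0,0.009]],[[0.0105,-0.22,0.1],[0,0,0.009]],[[0.012,-0.26,0.09],[0,0,0.009]],[[0.0121,-0.2751,0.07],[0,0,0.009]],[[0.0121,-0.2751,0.04],[0,0,0.009]]])

```text
time_s: 32.02
position: [0.5319, -0.1297, 0.0562]
tcp_rot: [[0.976, 0.002, 0.218], [-0.218, -0.001, 0.976], [0.003, -1.0, -0.001]]
force: [-0.2, 0.8, -0.5]
opening: 0.27
```

Emit:
play_rows(commands=[[[0,0,0],[0,0,0]],[[0,0,0],[0,0,0]],[[0,0,-0.015],[0,0,0]],[[0,0,-0.03],[0,0,0]],[[0,0,-0.04],[0,0,0]],[[0,0,-0.047],[0,0,0]],[[0,0,-0.047],[0,0,0]]])

```text
time_s: 32.9
position: [0.5311, -0.1276, 0.009]
tcp_rot: [[0.977, -0.0, 0.215], [-0.215, 0.0, 0.977], [-0.0, -1.0, 0.0]]
force: [-0.0, 0.2, -1.0]
opening: 0.27
```

Emit:
play_rows(commands=[[[0,0,-0.0005],[0,0,0]],[[0,0,-0.0005],[0,0,0]],[[0,0,-0.0005],[0,0,0]]], gripper=0.036)

```text
time_s: 33.28
position: [0.5312, -0.1276, 0.009]
tcp_rot: [[0.977, 0.0, 0.215], [-0.215, -0.0, 0.977], [0.0, -1.0, -0.0]]
force: [0.2, 0.0, -0.4]
opening: 0.407
```

Emit:
play_rows(commands=[[[0,0,0.03],[0,0,0]],[[0,0,0.08],[0,0,0]],[[0,0.03,0.13],[0,0,0]],[[0,0.08,0.17],[0,0,0]],[[-0.01,0.13,0.19],[0,0,0]],[[-0.02,0.18,0.19],[0,0,0]],[[-0.03,0.22,0.19],[0,0,0]],[[-0.04,0.236,0.19],[0,0,0]],[[-0.04,0.236,0.19],[0,0,0]],[[-0.04,0.236,0.19],[0,0,0]]])

```text
time_s: 34.52
position: [0.4918, 0.1073, 0.199]
tcp_rot: [[0.976, 0.001, 0.216], [-0.216, -0.001, 0.976], [0.001, -1.0, -0.0]]
force: [0.8, -0.4, -0.5]
opening: 0.414
```

```bash
python3 - <<'E'
from fish import *
s,c,M=fish('w11');print(s['time_s'],s['opening'])
E
```

```text
[282 126  16  58 665] ctr [466.1 147. ] mean [467.4 152.1] size [67.1 17.7] long axis deg 76.9 z [0.024 0.028 0.031]
tcp [0.4918 0.1073 0.199 ] yaw -12.49
34.525 0.41350978968053953
```

Emit:
play_rows(commands=[[[-0.0244,0.0448,0],[0,0,-0.011]],[[-0.0244,0.0448,-0.03],[0,0,-0.011]],[[-0.0244,0.0448,-0.07],[0,0,-0.011]],[[-0.0244,0.0448,-0.11],[0,0,-0.011]],[[-0.0244,0.0448,-0.145],[0,0,-0.011]],[[-0.0244,0.0448,-0.165],[0,0,-0.011]],[[-0.0244,0.0448,-0.177],[0,0,-0.011]],[[-0.0244,0.0448,-0.182],[0,0,-0.011]],[[-0.0244,0.0448,-0.182],[0,0,-0.011]],[[-0.0244,0.0448,-0.182],[0,0,-0.011]]])

```text
time_s: 35.83
position: [0.4674, 0.1532, 0.0177]
tcp_rot: [[0.974, 0.002, 0.226], [-0.226, 0.0, 0.974], [0.002, -1.0, 0.001]]
force: [-0.6, 0.4, -0.0]
opening: 0.414
```

Emit:
play_rows(commands=[[[0,0,0],[0,0,0]],[[0,0,0],[0,0,0]],[[0,0,0],[0,0,0]],[[0,0,0],[0,0,0]],[[0,0,0],[0,0,0]]], gripper=0.0)

```text
time_s: 36.45
position: [0.467, 0.1533, 0.0174]
tcp_rot: [[0.974, 0.001, 0.226], [-0.226, 0.0, 0.974], [0.001, -1.0, 0.0]]
force: [1.0, 0.4, 5.9]
opening: 0.269
```

Emit:
play_rows(commands=[[[0,0,0.03],[0,0,0]],[[0,0,0.07],[0,0,0]],[[0.001,-0.02,0.1],[0,0,0]],[[0.003,-0.07,0.1],[0,0,0.011]],[[0.006,-0.12,0.1],[0,0,0.011]],[[0.009,-0.17,0.1],[0,0,0.011]],[[0.012,-0.22,0.1],[0,0,0.011]],[[0.015,-0.255,0.09],[0,0,0.011]],[[0.0155,-0.2701,0.07],[0,0,0.011]],[[0.0155,-0.2701,0.04],[0,0,0.011]]])

```text
time_s: 37.7
position: [0.4832, -0.1189, 0.0567]
tcp_rot: [[0.976, 0.003, 0.218], [-0.218, -0.001, 0.976], [0.003, -1.0, -0.001]]
force: [-0.3, -0.3, -0.7]
opening: 0.273
```

Emit:
play_rows(commands=[[[0,0,0],[0,0,0]],[[0,0,0],[0,0,0]],[[0,0,-0.015],[0,0,0]],[[0,0,-0.03],[0,0,0]],[[0,0,-0.04],[0,0,0]],[[0,0,-0.0475],[0,0,0]],[[0,0,-0.0475],[0,0,0]]])

```text
time_s: 38.58
position: [0.4822, -0.1168, 0.009]
tcp_rot: [[0.977, -0.0, 0.215], [-0.215, 0.0, 0.977], [-0.0, -1.0, 0.0]]
force: [0.3, 0.1, 0.1]
opening: 0.271
```

Emit:
play_rows(commands=[[[0,0,-0.0005],[0,0,0]],[[0,0,-0.0005],[0,0,0]],[[0,0,-0.0005],[0,0,0]]], gripper=0.036)

```text
time_s: 38.95
position: [0.4823, -0.1169, 0.0089]
tcp_rot: [[0.977, 0.0, 0.215], [-0.215, -0.0, 0.977], [0.0, -1.0, -0.0]]
force: [0.6, 0.4, -0.1]
opening: 0.41
```

Emit:
play_rows(commands=[[[0,0,0.03],[0,0,0]],[[0,0,0.08],[0,0,0]],[[0.01,0,0.13],[0,0,0]],[[0.03,-0.02,0.18],[0,0,0]],[[0.045,-0.05,0.24],[0,0,0]],[[0.045,-0.06,0.24],[0,0,0]],[[0.045,-0.06,0.24],[0,0,0]],[[0.045,-0.06,0.24],[0,0,0]]])

```text
time_s: 39.95
position: [0.5254, -0.1755, 0.2468]
tcp_rot: [[0.977, -0.005, 0.215], [-0.215, 0.003, 0.977], [-0.005, -1.0, 0.002]]
force: [0.3, 1.1, -0.0]
opening: 0.416
```

```bash
python3 - <<'E'
from fish import *
s,c,M=fish('w12',z=.013);print(s['time_s'],s['opening'])
cv2.imwrite('pics/w12c.png',cv2.resize(c['frame'][0:230,200:440],None,fx=2.5,fy=2.5)[:,:,::-1])
E
```

```text
[346 119  14  50 459] ctr [ 578.1 -142.8] mean [ 579.7 -138.4] size [65.8 17.4] long axis deg 77.8 z [0.015 0.02  0.023]
[273 120  13  49 462] ctr [ 481.1 -122.2] mean [ 482.2 -117.6] size [64.7 16.4] long axis deg 77.4 z [0.016 0.02  0.024]
[310 120  13  50 453] ctr [ 530.2 -133.8] mean [ 530.8 -128.6] size [66.  16.3] long axis deg 77.5 z [0.016 0.02  0.023]
tcp [ 0.5254 -0.1755  0.2468] yaw -12.44
39.95 0.4160152597163763
```

View pics/w12c.png

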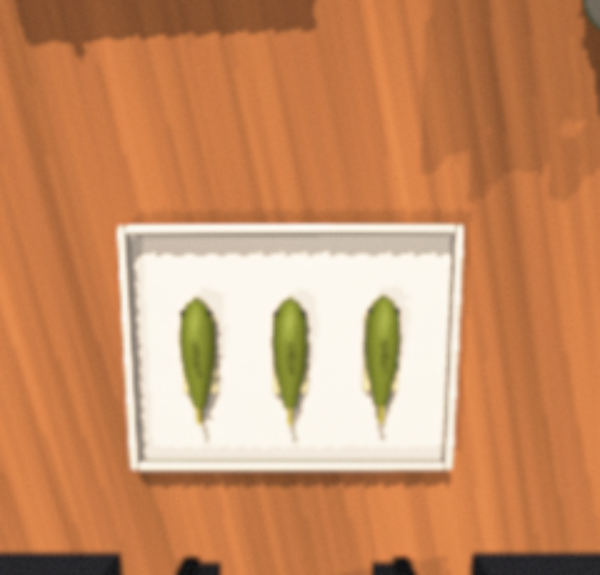

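Emit:
play_rows(commands=[[[-0.006,-0.05,0],[0,0,0.1]],[[-0.012,-0.1,0],[0,0,0.194]],[[-0.018,-0.15,0],[0,0,0.194]],[[-0.0204,-0.1738,-0.03],[0,0,0.194]],[[-0.0204,-0.1738,-0.08],[0,0,0.194]],[[-0.0204,-0.1738,-0.12],[0,0,0.194]],[[-0.0204,-0.1738,-0.15],[0,0,0.194]],[[-0.0204,-0.1738,-0.15],[0,0,0.194]],[[-0.0204,-0.1738,-0.15],[0,0,0.194]]])

```text
time_s: 41.12
position: [0.5071, -0.3505, 0.0992]
tcp_rot: [[1.0, 0.0, 0.023], [-0.023, 0.0, 1.0], [0.0, -1.0, 0.0]]
force: [-0.5, -0.1, 1.0]
opening: 0.41
```

```bash
python3 - <<'E'
from h import *
s=read_state();print(s['position'].round(4),np.degrees(np.arctan2(s['tcp_rot'][1][0],s['tcp_rot'][0][0])).round(2))
E
```

```text
[ 0.5071 -0.3505  0.0992] -1.29
```

Emit:
play_rows(commands=[[[-0.0022,0.0012,-0.02],[0,0,0]],[[-0.0022,0.0012,-0.04],[0,0,0]],[[-0.0022,0.0012,-0.055],[0,0,0]],[[-0.0022,0.0012,-0.0645],[0,0,0]],[[-0.0022,0.0012,-0.0645],[0,0,0]],[[-0.0022,0.0012,-0.0645],[0,0,0]]])

```text
time_s: 41.88
position: [0.505, -0.3499, 0.035]
tcp_rot: [[1.0, 0.001, 0.023], [-0.023, -0.001, 1.0], [0.001, -1.0, -0.001]]
force: [0.2, 0.4, 1.0]
opening: 0.416
```

Emit:
play_rows(commands=[[[0,0,0],[0,0,0]],[[0,0,0],[0,0,0]],[[0,0,0],[0,0,0]],[[0,0,0],[0,0,0]],[[0,0,0],[0,0,0]],[[0,0,0],[0,0,0]]], gripper=0.0)

```text
time_s: 42.62
position: [0.5047, -0.3496, 0.0347]
tcp_rot: [[1.0, 0.0, 0.023], [-0.023, -0.0, 1.0], [0.0, -1.0, -0.0]]
force: [0.1, 0.9, 2.3]
opening: 0.182
```

Emit:
play_rows(commands=[[[0,0,0.005],[0,0,0]],[[0,0,0.012],[0,0,0]],[[0,0,0.02],[0,0,0]],[[0,0,0.03],[0,0,0]],[[0,0,0.045],[0,0,0]],[[0,0,0.065],[0,0,0]],[[0,0,0.09],[0,0,0]],[[0,0,0.12],[0,0,0]],[[0,0,0.12],[0,0,0]]])

```text
time_s: 43.75
position: [0.5062, -0.351, 0.1578]
tcp_rot: [[1.0, 0.005, 0.023], [-0.023, -0.005, 1.0], [0.005, -1.0, -0.005]]
force: [-0.1, 0.0, -2.8]
opening: 0.186
```

```bash
python3 - <<'E'
from h import *
capture('top');capture('top');s=read_state();print(s['position'].round(4),np.degrees(np.arctan2(s['tcp_rot'][1][0],s['tcp_rot'][0][0])).round(2),s['force'],s['opening'])
E
```

```text
[ 0.5043 -0.3492  0.1545] -1.32 [-0.18073894  0.83240173 -2.69304053] 0.18243269916674584
```

Emit:
play_rows(commands=[[[0.0005,0.02,0.005],[0,0,-0.01]],[[0.0015,0.06,0.01],[0,0,-0.02]],[[0.003,0.11,0.01],[0,0,-0.04]],[[0.0045,0.165,0.01],[0,0,-0.06]],[[0.006,0.22,0.01],[0,0,-0.08]],[[0.0075,0.275,0.01],[0,0,-0.1]],[[0.009,0.33,0.01],[0,0,-0.12]],[[0.0105,0.385,0.01],[0,0,-0.14]],[[0.0125,0.43,0.005],[0,0,-0.155]],[[0.0135,0.465,0],[0,0,-0.155]]])

```text
time_s: 45.1
position: [0.516, 0.1185, 0.1536]
tcp_rot: [[0.984, -0.003, 0.176], [-0.176, 0.001, 0.984], [-0.003, -1.0, 0.0]]
force: [0.6, -0.5, -3.3]
opening: 0.18
```

Emit:
play_rows(commands=[[[0.001,0.02,-0.015],[0,0,0]],[[0.001,0.0287,-0.03],[0,0,0]],[[0.001,0.0287,-0.045],[0,0,0]],[[0.001,0.0287,-0.055],[0,0,0]],[[0.001,0.0287,-0.055],[0,0,0]]])

```text
time_s: 45.72
position: [0.5184, 0.1433, 0.0984]
tcp_rot: [[0.984, -0.003, 0.178], [-0.178, -0.0, 0.984], [-0.002, -1.0, -0.001]]
force: [0.3, 0.6, -3.1]
opening: 0.178
```

```bash
python3 - <<'E'
from h import *
for k in range(3):
    s=read_state();c=capture('wrist');print(s['position'].round(4),np.degrees(np.arctan2(s['tcp_rot'][1][0],s['tcp_rot'][0][0])).round(2),s['force'].round(1),s['opening'].round(3))
save(c,'w13');M=T(c,s);np.savez('pics/w13.npz',M=M,**c)
cv2.imwrite('pics/w13c.png',cv2.resize(c['frame'][20:260,160:480],None,fx=2.5,fy=2.5,interpolation=cv2.INTER_CUBIC)[:,:,::-1])
def proj(X):
    Mi=np.linalg.inv(M);p=cv2.projectPoints(np.array(X,float).reshape(-1,1,3),cv2.Rodrigues(Mi[:3,:3])[0],Mi[:3,3],c['mtx'],c['dist_coeffs'])[0].reshape(-1,2);return ((p-[160,20])*2.5).round(0)
a=np.radians(-10.2);R=np.array([[np.cos(a),-np.sin(a)],[np.sin(a),np.cos(a)]])
pin=np.array([.5187,.1445])+R@[.05,.063]
print('pin top/base',proj([[*pin,.060],[*pin,.038]]))
h=s['position']+s['tcp_rot']@np.array([.05,0,.063]);h[2]=s['position'][2]-.0187
print('hole bot/top',h,proj([h,h+[0,0,.01]]))
E
```

```text
Traceback (most recent call last):
AttributeError: 'float' object has no attribute 'round'
```

```bash
python3 - <<'E'
from h import *
for k in range(3):
    s=read_state();c=capture('wrist');print(s['position'].round(4),np.degrees(np.arctan2(s['tcp_rot'][1][0],s['tcp_rot'][0][0])).round(2),s['force'].round(1),s['opening'])
save(c,'w13');M=T(c,s);np.savez('pics/w13.npz',M=M,**c)
cv2.imwrite('pics/w13c.png',cv2.resize(c['frame'][20:260,160:480],None,fx=2.5,fy=2.5,interpolation=cv2.INTER_CUBIC)[:,:,::-1])
def proj(X):
    Mi=np.linalg.inv(M);p=cv2.projectPoints(np.array(X,float).reshape(-1,1,3),cv2.Rodrigues(Mi[:3,:3])[0],Mi[:3,3],c['mtx'],c['dist_coeffs'])[0].reshape(-1,2);return ((p-[160,20])*2.5).round(0)
a=np.radians(-10.2);R=np.array([[np.cos(a),-np.sin(a)],[np.sin(a),np.cos(a)]])
pin=np.array([.5187,.1445])+R@[.05,.063]
print('pin top/base',proj([[*pin,.060],[*pin,.038]]))
h=s['position']+s['tcp_rot']@np.array([.05,0,.063]);h[2]=s['position'][2]-.0187
print('hole bot/top',h,proj([h,h+[0,0,.01]]))
E
```

```text
[0.5191 0.1434 0.0991] -10.27 [-0.2 -0.5 -2.8] 0.1832705116947558
[0.5195 0.1435 0.0995] -10.27 [-0.1 -0.1 -3.1] 0.1818065610579026
[0.5197 0.1436 0.0998] -10.26 [ 0.1  0.4 -3.8] 0.1810712708869766
pin top/base [[572. 279.]
 [555. 277.]]
hole bot/top [0.58010139 0.19671658 0.08110648] [[596. 284.]
 [608. 286.]]
```

View pics/w13c.png

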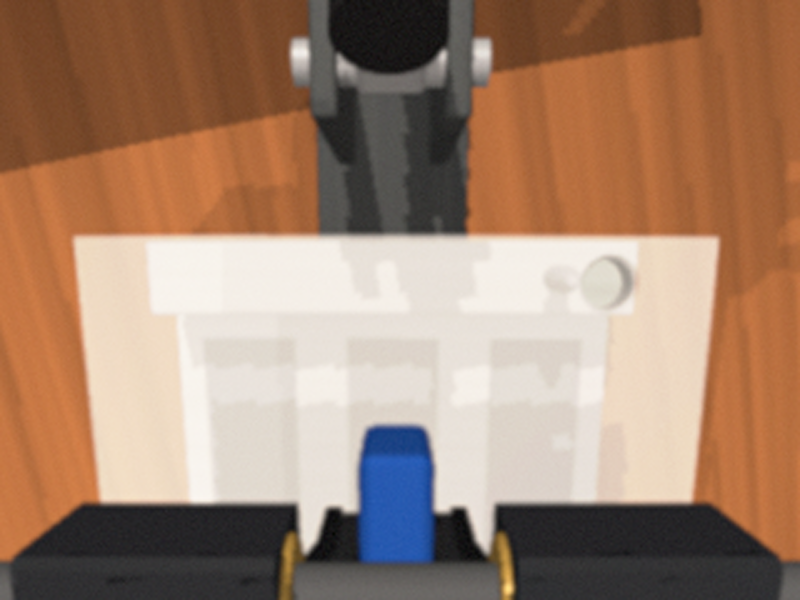

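Emit:
play_rows(commands=[[[-0.001,0.0004,-0.008],[0,0,0]],[[-0.001,0.0004,-0.015],[0,0,0]],[[-0.001,0.0004,-0.02],[0,0,0]],[[-0.001,0.0004,-0.025],[0,0,0]],[[-0.001,0.0004,-0.03],[0,0,0]],[[-0.001,0.0004,-0.035],[0,0,0]],[[-0.001,0.0004,-0.039],[0,0,0]],[[-0.001,0.0004,-0.0415],[0,0,0]],[[-0.001,0.0004,-0.0425],[0,0,0]],[[-0.001,0.0004,-0.0425],[0,0,0]]])

```text
time_s: 47.18
position: [0.5182, 0.1446, 0.057]
tcp_rot: [[0.984, 0.0, 0.177], [-0.177, 0.0, 0.984], [0.0, -1.0, 0.0]]
force: [0.1, 0.1, -3.2]
opening: 0.181
```

Emit:
play_rows(commands=[[[0,0,0],[0,0,0]],[[0,0,0],[0,0,0]]])

```text
time_s: 47.42
position: [0.5182, 0.1446, 0.0571]
tcp_rot: [[0.984, 0.0, 0.177], [-0.177, 0.0, 0.984], [0.0, -1.0, 0.0]]
force: [0.2, -0.1, -4.0]
opening: 0.185
```

Emit:
play_rows(commands=[[[0,0,-0.0006],[0,0,0]],[[0,0,-0.0006],[0,0,0]]])

```text
time_s: 47.68
position: [0.5183, 0.1446, 0.0567]
tcp_rot: [[0.984, 0.0, 0.177], [-0.177, 0.0, 0.984], [0.0, -1.0, 0.0]]
force: [-1.0, 0.2, 0.9]
opening: 0.179
```

Emit:
play_rows(commands=[[[0,0,0],[0,0,0]],[[0,0,0],[0,0,0]],[[0,0,0],[0,0,0]],[[0,0,0],[0,0,0]]], gripper=0.06)

```text
time_s: 48.18
position: [0.5182, 0.1446, 0.0564]
tcp_rot: [[0.984, 0.0, 0.177], [-0.177, 0.0, 0.984], [0.0, -1.0, 0.0]]
force: [-0.6, -0.6, 0.6]
opening: 0.549
```

Emit:
play_rows(commands=[[[0,0,0.03],[0,0,0]],[[0,0,0.08],[0,0,0]],[[0,0,0.14],[0,0,0]],[[0.005,-0.03,0.2],[0,0,0]],[[0.005,-0.03,0.23],[0,0,0]],[[0.005,-0.03,0.23],[0,0,0]],[[0.005,-0.03,0.23],[0,0,0]]])

```text
time_s: 49.05
position: [0.5221, 0.1147, 0.2853]
tcp_rot: [[0.984, -0.002, 0.177], [-0.177, 0.0, 0.984], [-0.002, -1.0, -0.0]]
force: [0.3, 0.0, -0.4]
opening: 0.69
```

```bash
python3 - <<'E'
from h import *
s=read_state();c=capture('wrist');M=T(c,s);save(c,'w14');np.savez('pics/w14.npz',M=M,**c)
f=c['frame'];P=cloud(c,M);hsv=cv2.cvtColor(f,cv2.COLOR_RGB2HSV);H,S,V=[hsv[...,i].astype(int) for i in range(3)]
m=(abs(H-115)<12)&(S>130);m[215:]=0;m[:,:200]=0
q,l,st,ce=cv2.connectedComponentsWithStats(m.astype(np.uint8));i=1+st[1:,4].argmax()
X=ray(c,np.argwhere(l==i)[:,::-1],.080,M)[:,:2]*1000
print('rib',st[i],cv2.minAreaRect(X.astype(np.float32)),np.nanmedian(P[l==i],0))
a=np.radians(-10.2);R=np.array([[np.cos(a),-np.sin(a)],[np.sin(a),np.cos(a)]])
Q=(P[...,:2]-[.5186,.1445])@R
k=(abs(Q)<.068).all(-1)&(P[...,2]<.056)&(P[...,2]>.03);k[215:]=0
A=np.c_[Q[k],np.ones(k.sum())];print('plane',k.sum(),np.linalg.lstsq(A,P[k][:,2],rcond=None)[0])
for n in('wrist','scene'):
    if n=='scene': c=capture(n);M=T(c);P=cloud(c,M);hsv=cv2.cvtColor(c['frame'],cv2.COLOR_RGB2HSV);H,S,V=[hsv[...,i].astype(int) for i in range(3)]
    m=((H<5)|(H>175))&(S>150)&(V>50);q,l,st,ce=cv2.connectedComponentsWithStats(m.astype(np.uint8))
    for i in range(1,q):
        if 40<st[i,4]<1500: print(n,st[i],ray(c,[ce[i]],.069,M).round(4),np.nanmedian(P[l==i],0).round(3),np.nanmax(P[l==i][:,2]))
E
```

```text
rib [306 133  11  45 454] ((518.05078125, 145.90933227539062), (55.914424896240234, 12.605412483215332), 79.71366119384766) [0.51856806 0.14667469 0.07950274]
plane 9051 [-0.00110384  0.00316132  0.04769308]
scene [415 285  11  11 101] [[0.5556 0.3441 0.069 ]] [0.561 0.346 0.076] 0.08512637323750039
scene [520 304  21  22 260] [[0.4397 0.5685 0.069 ]] [0.413 0.568 0.035] 0.05233400164619384
```

Emit:
play_rows(commands=[[[0.007,0.05,0],[0,0,0]],[[0.014,0.1,0],[0,0,0]],[[0.021,0.15,0],[0,0,0]],[[0.028,0.2,0],[0,0,0]],[[0.0329,0.2318,-0.03],[0,0,0]],[[0.0329,0.2318,-0.08],[0,0,0]],[[0.0329,0.2318,-0.13],[0,0,0]],[[0.0329,0.2318,-0.17],[0,0,0]],[[0.0329,0.2318,-0.17],[0,0,0]],[[0.0329,0.2318,-0.17],[0,0,0]]], gripper=0.06)

```text
time_s: 50.4
position: [0.5566, 0.3468, 0.1167]
tcp_rot: [[0.984, 0.001, 0.177], [-0.177, 0.0, 0.984], [0.001, -1.0, 0.0]]
force: [-0.5, -0.3, 0.3]
opening: 0.689
```

```bash
python3 - <<'E'
from h import *
s=read_state();capture('top');s=read_state();print(s['position'].round(4),s['opening'])
E
```

```text
[0.5572 0.347  0.1178] 0.688027087642336
```

Emit:
play_rows(commands=[[[-0.002,0,-0.02],[0,0,0]],[[-0.002,0,-0.04],[0,0,0]],[[-0.002,0,-0.053],[0,0,0]],[[-0.002,0,-0.0565],[0,0,0]],[[-0.002,0,-0.0565],[0,0,0]]])

```text
time_s: 51.08
position: [0.5543, 0.3465, 0.0598]
tcp_rot: [[0.984, 0.0, 0.177], [-0.177, 0.0, 0.984], [0.0, -1.0, 0.0]]
force: [0.4, -0.2, 0.6]
opening: 0.69
```

Emit:
play_rows(commands=[[[0,0,0],[0,0,0]],[[0,0,0],[0,0,0]],[[0,0,0],[0,0,0]],[[0,0,0],[0,0,0]],[[0,0,0],[0,0,0]],[[0,0,0],[0,0,0]]], gripper=0.01)

```text
time_s: 51.82
position: [0.5553, 0.3464, 0.0602]
tcp_rot: [[0.984, 0.002, 0.177], [-0.177, 0.0, 0.984], [0.002, -1.0, 0.001]]
force: [2.9, -1.9, -0.4]
opening: 0.305
```

Emit:
play_rows(commands=[[[0.0002,0.0013,0.0125],[0,0,0]],[[0.0001,0.0008,0.0258],[0,0,0]],[[-0.0003,-0.0015,0.0389],[0,0,0]],[[-0.001,-0.0055,0.0515],[0,0,0]],[[-0.002,-0.0112,0.0634],[0,0,0]],[[-0.0033,-0.0185,0.0744],[0,0,0]],[[-0.0049,-0.0272,0.0842],[0,0,0]],[[-0.0067,-0.0372,0.0927],[0,0,0]],[[-0.0087,-0.0483,0.0998],[0,0,0]],[[-0.0108,-0.0602,0.1052],[0,0,0]]])

```text
time_s: 53.08
position: [0.5443, 0.2861, 0.1661]
tcp_rot: [[0.984, 0.003, 0.177], [-0.177, 0.001, 0.984], [0.003, -1.0, 0.002]]
force: [5.8, -1.3, -3.3]
opening: 0.305
```

Emit:
play_rows(commands=[[[-0.0022,-0.0125,0.0036],[0,0,0]],[[-0.0046,-0.0254,0.0055],[0,0,0]],[[-0.0069,-0.0385,0.0055],[0,0,0]],[[-0.0087,-0.0482,0.0043],[0,0,0]],[[-0.0097,-0.054,0.003],[0,0,0]],[[-0.0097,-0.054,0.003],[0,0,0]],[[-0.0097,-0.054,0.003],[0,0,0]]])

```text
time_s: 53.95
position: [0.5343, 0.2315, 0.169]
tcp_rot: [[0.984, 0.002, 0.177], [-0.177, -0.0, 0.984], [0.002, -1.0, -0.0]]
force: [3.3, -2.0, 7.2]
opening: 0.3
```

Followed the arc; release, rise and check.

Emit:
play_rows(commands=[[[0,0,0],[0,0,0]],[[0,0,0],[0,0,0]],[[0,0,0],[0,0,0]],[[0,0,0],[0,0,0]]], gripper=0.06)

```text
time_s: 54.45
position: [0.5322, 0.2322, 0.1673]
tcp_rot: [[0.984, -0.003, 0.177], [-0.177, -0.0, 0.984], [-0.003, -1.0, -0.001]]
force: [0.7, 0.5, -0.0]
opening: 0.645
```

Emit:
play_rows(commands=[[[0,0,0.03],[0,0,0]],[[0,0,0.06],[0,0,0]],[[0,0,0.1],[0,0,0]],[[0,-0.04,0.13],[0,0,0]],[[0,-0.1,0.15],[0,0,0]],[[-0.05,-0.16,0.16],[0,0,0]],[[-0.08,-0.22,0.16],[0,0,0]],[[-0.08,-0.25,0.16],[0,0,0]],[[-0.08,-0.25,0.16],[0,0,0]]])

```text
time_s: 55.58
position: [0.4525, -0.0201, 0.3281]
tcp_rot: [[0.983, -0.001, 0.182], [-0.182, -0.0, 0.983], [-0.001, -1.0, -0.0]]
force: [0.7, -0.1, -0.2]
opening: 0.687
```

```bash
python3 - <<'E'
from h import *
c=capture('scene');d=capture('top');s=read_state();print(s['time_s'],s['position'])
P=cloud(c);hsv=cv2.cvtColor(c['frame'],cv2.COLOR_RGB2HSV);H,S,V=[hsv[...,i].astype(int) for i in range(3)]
m=((H<5)|(H>175))&(S>150)&(V>50);q,l,st,ce=cv2.connectedComponentsWithStats(m.astype(np.uint8))
for i in range(1,q):
    if 40<st[i,4]<500: print(st[i],np.nanmedian(P[l==i],0).round(3))
a=cv2.resize(c['frame'][130:340,190:470],(800,600));cv2.imwrite('pics/v15.png',a[:,:,::-1])
E
```

```text
55.675 [ 0.45323217 -0.01769365  0.32794576]
[388 225  11  11  98] [0.539 0.232 0.184]
[520 304  21  22 261] [0.413 0.568 0.035]
```

View pics/v15.png

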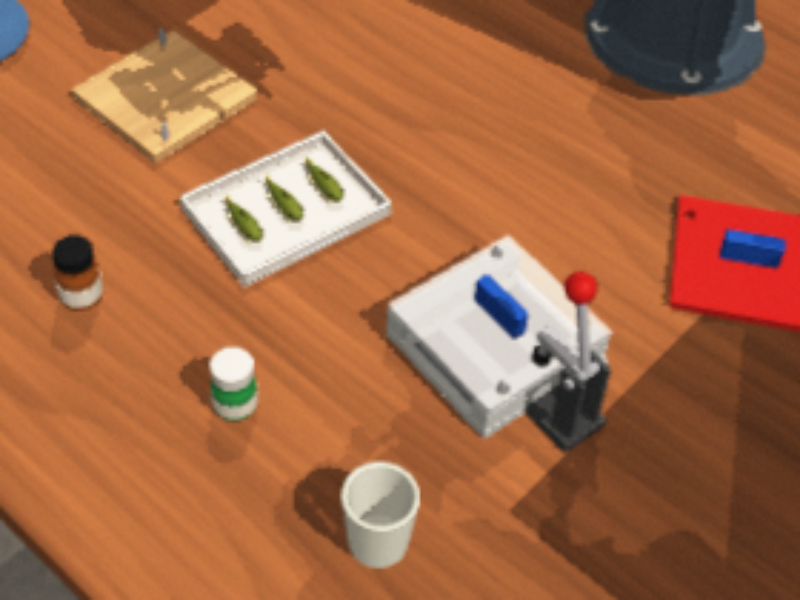

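```bash
python3 -c "
from rig import *
print(hand_in())"
```

```text
the job is handed in; nothing more can be done
None
```

The job is done and handed in, at about 56 s of the 210 s. I opened the clamp and parked the cover flush on the stand. All three fish went into the tray side by side. I then put the cover back on the jig and shut the clamp.

**Last checks**
- **Cover:** seated level on both the stand and the jig. Its top measured 25.7 mm on the stand (26 expected) and 47.7 mm on the jig (48 expected).
- **Clamp:** the red knob is back at its starting pixel, so the clamp is shut.
- **Fish:** the three lie parallel and about 50 mm apart on the tray floor, with the jig empty. None was seen knocked aside.
- **Jars, cup and red look-alike cover:** they look untouched in the last picture; I did not measure their positions.

**Disagreements**
- **Fingertips:** the scene camera's depth put them level with the reported TCP, not 25 mm ahead of it as given. My first grasp at a fish closed on air because of this. I corrected the depth, and every later grasp held.
- **Knob when opening:** the gripper had only part of the knob, with readings of up to about 20 N on the tool. The clamp still opened fully.

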